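# Pack the finished dough pots

## Robot

A 6-joint arm with a two-finger parallel gripper is mounted at the origin on the work surface; the furniture and walls round the work are solid. World frame = base frame: x ahead of the robot, y to its left, z up, the work surface at z = 0. Lengths are in m, angles in degrees, forces in N, time in s.
With the tool pointing down it reaches from about 0.25 to 0.775 m from the base axis. Payload 4 kg.
Tool frame: the origin (TCP) lies on the centre line of the jaws, within the pads' length; the fingertips stand 22 mm ahead of it and the grasp point (between the pads) lies 3 mm ahead of it; y points along the fingers, z is the direction in which the jaws open and shut, and the axes are right-handed (so a half turn about y gives the same grasp; the last joint's range is limited). The gripper opens to 85 mm and grips with 20 to 120 N. Pads are 22 mm wide; open, the fingers measure 114 mm over their backs; the gripper's body (76 mm by 85 mm) begins 54 mm behind the grasp point. The pads swing forward as they close: fully open they stand 13 mm farther back than shut.
Start: joints at [-78.616, 4.996, 78.535, -0, 96.463, -5.907], TCP at [0.163, -0.525, 0.253] pointing down, gripper open.
Joint ranges: [-177.83, 177.83], [-43.37, 116.18], [15.69, 146.23], [-61.86, 241.86], [9.47, 152.12], [-147.06, 147.06]. Speed limits (degrees/s): [159.86, 159.86, 180, 180, 180, 180].

## Interface

Orientations are given as [roll, pitch, yaw] about the fixed x, y, z axes, in that order (R = Rz(yaw) Ry(pitch) Rx(roll)).
In Python, from rig import observe, cams, order, nets gives the robot as it stands.
- The arm moves only by the shell command python3 -m pendant 'ROWS'. ROWS is text: rows parted by semicolons, each of 7 numbers parted by spaces: the shift along the tool's x, y, z in mm, then the turn, a rotation vector about the tool's x, y, z in rad, then the closure, from -1 (fully open) to 1 (shut). A call has 1 to 5 rows; each row is the pose to reach, as a shift and turn from the pose commanded when the call began, along the tool's axes at that moment; what a row does not reach only later rows make up. A row lasts 1/12 s, in which the tool goes at most 41.7 mm and 7.16 degrees, less where a joint would pass 70% of its speed; a pose out of reach is approached as far as the arm can. A call with a gripper value outside its range is refused whole. The fingers move at their own pace and stop on an object; the grip force is fixed at half the most. Time passes only in rows, so rows that repeat a pose let the fingers close. It gives the time, the measured TCP pose, the force and the opening at its end, in the units of the state.
- observe(): the state, without advancing time (a new reading comes with each control period).
- cams.get_image(name): name is "scene" or "top"; returns a dict with "img" (400x640x3 uint8, blue, green, red), "K" (3x3 intrinsics, pixels), "eye" and "attitude" of the camera in the world. Camera axes: x right, y down, z forward; pixel columns grow to the right and rows downward; lengths in m; the calibration is good to about 2 mm. A picture is of the moment at which its call begins. There is no depth.
- order.hand_in(): hands the job in, once; it reports no verdict.
Trained networks look in a picture, given as the dict that the camera call returned (one of the last four; its "shot" number tells which), for a name from the list of things; names that differ only in an ending like _2 or _b are one class to them, and where a whole thing is asked for, a point or a joint stands for the part that bears it (a point fixed in the world has none). Each returns a list of dicts, best first, with "score" (0 to 1); they miss things now and then, are a little off and sometimes report something else, mostly with a low value. They report only what shows in the picture. A call takes as long as a camera call.
- nets.cut_out(thing, picture): "region" (400x640 bool, what is visible of it) and "box" ([left, top, width, height] in pixels, round what is visible of it).
- nets.tip_of(thing, picture): "uv" ([column, row] in pixels: a listed point, or the origin of a listed thing).
The state is a dict: "time": time; "joints": joint angles; "joint_velocities": joint speeds; "joint_efforts": joint torques, N m; "ee_pos": TCP position; "eef_rot": TCP orientation; "wrist_force": force on the tool from outside, world axes, zero at the start; "ft_torque": the same for the moment, N m; "finger_gap": finger opening in m.
Only numpy, scipy, OpenCV 4.12 (cv2) and the standard library are available. Lean on these libraries where they do the work, as an engineer would, in place of code of your own. Each camera call takes 0.05 s, during which the arm holds its last target.

## Task

Three of the finished dough pots are still out on the table: pack them into the three empty pockets of the white carrier, one in each, standing upright with the foot right down on the pocket floor, then swing the carrier's clear lid fully shut. The dried dough is brittle, so do not drop or throw a pot or slam the lid; leave the three pots that are already packed in their pockets and do not shift or tip the dye cup, the dough lump or the tall shaker cup.

Things in the scene. Friction and masses are not known exactly. Their poses are not given: they have to be found in the camera images.
- carrier: Low white tray, 179 (x) x 240 (y) x 28 mm, fixed, with a grey insert (top 24 mm above the table) that has six round pockets, and a clear lid. Origin: centre of its underside. z up; x points to the hinge edge, away from the robot (forward and right); y runs along the hinge, to the left. Pocket centres: x = -44.5 and +29.5, y = -74, 0, +74 mm; pocket floors 6 mm above the table.
- pocket_0 (a point): Centre of the mouth of pocket 0, level with the insert's top (24 mm above the table): a round hole 57 mm in diameter and 18 mm deep, chamfered 2 mm. Three of the six pockets, different each time, already hold a packed pot.
- pocket_1 (a point): Centre of the mouth of pocket 1, level with the insert's top (24 mm above the table): a round hole 57 mm in diameter and 18 mm deep, chamfered 2 mm. Three of the six pockets, different each time, already hold a packed pot.
- pocket_2 (a point): Centre of the mouth of pocket 2, level with the insert's top (24 mm above the table): a round hole 57 mm in diameter and 18 mm deep, chamfered 2 mm. Three of the six pockets, different each time, already hold a packed pot.
- pocket_3 (a point): Centre of the mouth of pocket 3, level with the insert's top (24 mm above the table): a round hole 57 mm in diameter and 18 mm deep, chamfered 2 mm. Three of the six pockets, different each time, already hold a packed pot.
- pocket_4 (a point): Centre of the mouth of pocket 4, level with the insert's top (24 mm above the table): a round hole 57 mm in diameter and 18 mm deep, chamfered 2 mm. Three of the six pockets, different each time, already hold a packed pot.
- pocket_5 (a point): Centre of the mouth of pocket 5, level with the insert's top (24 mm above the table): a round hole 57 mm in diameter and 18 mm deep, chamfered 2 mm. Three of the six pockets, different each time, already hold a packed pot.
- lid_hinge (a point): Middle of the lid's hinge line, on the carrier at x = +89.5 mm, y = 0, 28 mm above the table. The hinge line is parallel to the carrier's y. (Mind when reaching over here: a fixed noodle machine, 130 mm high, stands on the table close by the robot's base, its near side 0.21 m to the left of the base axis.)
- lid (a joint): Opening angle of the lid, rad: 0 = shut; starts at 1.6 to 1.72, just past upright, leaning away from the robot. Turning about the carrier's +y opens it. The hinge is stiff: the lid stays where it is left, about 0.5 N m closes it. The lid is a clear box open below: 240 mm along the hinge, 179 mm from the hinge line, 62 mm deep, walls 3 mm, 0.22 kg; shut, its flat top is 90 mm above the table.
- lid_edge (a point): Middle of the lid's free edge on the outer side: 179 mm from the hinge line along the lid and 62 mm out, at the corner of its flat top and its front wall. It moves with the lid: high up when open, 90 mm above the table when shut.
- pot_a: Finished dried-dough pot with a mop of noodle hair, to be packed; 56 x 56 x 62 mm high. Firm round waist 46 to 49 mm wide from the foot to 44 mm up; above it only the hair. Origin: centre of the underside of its foot; z up. 75 g.
- pot_b: As pot_a, 57 x 58 x 57 mm high; waist 43 to 45 mm wide up to 44 mm. To be packed. Origin: centre of the underside of its foot.
- pot_c: As pot_a, with thin yellow sprouts on top, 52 x 55 x 70 mm high; waist 43 to 46 mm wide up to 44 mm. To be packed. Origin: centre of the underside of its foot.
- packed_pot_a: A finished dough pot that already stands in a pocket, about 55 mm wide and up to 74 mm high; leave it there. Origin: centre of the underside of its foot.
- packed_pot_b: A finished dough pot that already stands in a pocket, about 55 mm wide and up to 74 mm high; leave it there. Origin: centre of the underside of its foot.
- packed_pot_c: A finished dough pot that already stands in a pocket, about 55 mm wide and up to 74 mm high; leave it there. Origin: centre of the underside of its foot.
- red_dye_cup: Small open white cup with red dye, 62 mm across, 32 mm high; leave it alone. Origin: centre of its underside.
- dough_lump: Pink lump of dough, 51 x 54 x 38 mm; leave it alone. Origin: centre of its underside.
- shaker_cup: Tall cream-coloured shaker cup, 106 mm across, 174 mm high, standing beyond the loose things; leave it alone. Origin: centre of its underside.

How it is judged (in metres and radians):
On the way, in this order (a step that is already met when the one before it is completed fails the run):
1. the three loose pots stand upright on the floors of three pockets ((horizontal distance between pot_a and pocket_0 below 0.012 m or horizontal distance between pot_a and pocket_1 below 0.012 m or horizontal distance between pot_a and pocket_2 below 0.012 m or horizontal distance between pot_a and pocket_3 below 0.012 m or horizontal distance between pot_a and pocket_4 below 0.012 m or horizontal distance between pot_a and pocket_5 below 0.012 m) and z of each of pot_a, pot_b, pot_c in the frame of carrier below 0.011 m and angle between each of pot_a, pot_b, pot_c's own z axis and vertical below 0.15 rad and (horizontal distance between pot_b and pocket_0 below 0.012 m or horizontal distance between pot_b and pocket_1 below 0.012 m or horizontal distance between pot_b and pocket_2 below 0.012 m or horizontal distance between pot_b and pocket_3 below 0.012 m or horizontal distance between pot_b and pocket_4 below 0.012 m or horizontal distance between pot_b and pocket_5 below 0.012 m) and (horizontal distance between pot_c and pocket_0 below 0.012 m or horizontal distance between pot_c and pocket_1 below 0.012 m or horizontal distance between pot_c and pocket_2 below 0.012 m or horizontal distance between pot_c and pocket_3 below 0.012 m or horizontal distance between pot_c and pocket_4 below 0.012 m or horizontal distance between pot_c and pocket_5 below 0.012 m)), for 0.2 s.
2. the lid is shut (value of joint lid below 0.04 rad), for 0.2 s.
At the end, for the whole second after the job is handed in: all six pots stand upright (within 0.15 rad) and at rest in the six pockets, each within 12 mm of a pocket's centre and with its foot within 5 mm of the pocket floor, and the lid is shut to within 0.04 rad (all of step 1 and (horizontal distance between packed_pot_a and pocket_0 below 0.012 m or horizontal distance between packed_pot_a and pocket_1 below 0.012 m or horizontal distance between packed_pot_a and pocket_2 below 0.012 m or horizontal distance between packed_pot_a and pocket_3 below 0.012 m or horizontal distance between packed_pot_a and pocket_4 below 0.012 m or horizontal distance between packed_pot_a and pocket_5 below 0.012 m) and z of each of packed_pot_a, packed_pot_b, packed_pot_c in the frame of carrier below 0.011 m and angle between each of packed_pot_a, packed_pot_b, packed_pot_c's own z axis and vertical below 0.15 rad and (horizontal distance between packed_pot_b and pocket_0 below 0.012 m or horizontal distance between packed_pot_b and pocket_1 below 0.012 m or horizontal distance between packed_pot_b and pocket_2 below 0.012 m or horizontal distance between packed_pot_b and pocket_3 below 0.012 m or horizontal distance between packed_pot_b and pocket_4 below 0.012 m or horizontal distance between packed_pot_b and pocket_5 below 0.012 m) and (horizontal distance between packed_pot_c and pocket_0 below 0.012 m or horizontal distance between packed_pot_c and pocket_1 below 0.012 m or horizontal distance between packed_pot_c and pocket_2 below 0.012 m or horizontal distance between packed_pot_c and pocket_3 below 0.012 m or horizontal distance between packed_pot_c and pocket_4 below 0.012 m or horizontal distance between packed_pot_c and pocket_5 below 0.012 m) and linear speed of each of pot_a, pot_b, pot_c below 0.02 m/s and value of joint lid below 0.04 rad); the robot touches nothing.
It fails at once if a loose pot falls freely by more than about 3 cm ((linear speed of pot_a above 0.8 m/s and contact force between pot_a and anything else below 0.01 N) or (linear speed of pot_b above 0.8 m/s and contact force between pot_b and anything else below 0.01 N) or (linear speed of pot_c above 0.8 m/s and contact force between pot_c and anything else below 0.01 N)).
It fails at once if a packed pot is taken out of its pocket or knocked over (distance of any of packed_pot_a, packed_pot_b, packed_pot_c from where it was at the start of the episode above 0.02 m or angle between any of packed_pot_a, packed_pot_b, packed_pot_c's own z axis and vertical above 0.4 rad).
It fails at once if the dye cup, the dough lump or the shaker cup is shifted by more than 2 cm (distance of any of red_dye_cup, dough_lump, shaker_cup from where it was at the start of the episode above 0.02 m).
It fails at once if the dye cup or the shaker cup is tipped by more than 0.35 rad (angle between any of red_dye_cup, shaker_cup's own z axis and vertical above 0.35 rad).
It fails at once if the lid is slammed (it closes faster than 4 rad/s) (velocity of joint lid below -4 rad/s).
It also fails if it takes over 72 s, if anything falls off the work surface, if the arm or the gripper's body presses on something with over 40 N, if the wrist force passes 120 N, or if a joint passes its speed limit or range.

## Working session

There is one attempt and no reset: what is moved stays moved. The work goes in short steps, Python scripts to look and compute and a shell command to move; the robot and the scene stay as the last step left them, time stands still between calls to the robot, and variables do not carry over. Pictures are saved under pics/ and viewed, and the job is handed in when it is done.

```bash
ls; mkdir -p pics
cat > look.py <<'E'
import numpy as np, cv2, sys
from rig import observe, cams, order, nets
E
python3 - <<'E'
from look import *
print(observe())
for n in("scene","top"):
    p=cams.get_image(n); cv2.imwrite(f"pics/{n}0.png",p["img"]); print(n,p["K"],p["eye"],p["attitude"],p["shot"])
E
```

```text
pics
{'time': 0.0, 'joints': array([-7.86146742e+01,  5.04007359e+00,  7.86262456e+01, -1.51504890e-04,
        9.64641533e+01, -5.90689869e+00]), 'joint_velocities': array([ 0.0266936 ,  0.06405415,  0.0078765 , -0.05089575, -0.03427502,
        0.04451844]), 'joint_efforts': array([ 4.12215750e-04, -3.51866233e+01, -3.13271034e+01, -9.67262758e-05,
        1.08357333e-02, -3.85327269e-06]), 'ee_pos': array([ 0.1633906 , -0.52468522,  0.2521166 ]), 'eef_rot': array([-9.01297952e+01,  1.32774279e-02, -1.62707807e+02]), 'wrist_force': array([-0.22013977,  0.41935152,  0.20896779]), 'ft_torque': array([-0.01694818,  0.04771829,  0.01095541]), 'finger_gap': 0.08533865915961959}
scene [[362.45443651   0.         315.556585  ]
 [  0.         362.45443651 197.9366507 ]
 [  0.           0.           1.        ]] [ 0.1009235  -1.00178388  0.53678543] [-121.9938453     0.33990737  -27.70389291] 1
top [[385.99715248   0.         320.11658448]
 [  0.         385.99715248 196.32617025]
 [  0.           0.           1.        ]] [ 0.28247254 -0.37315763  0.94025854] [-1.67950514e+02  1.66812786e-01 -9.31603493e+01] 2
```

View pics/scene0.png

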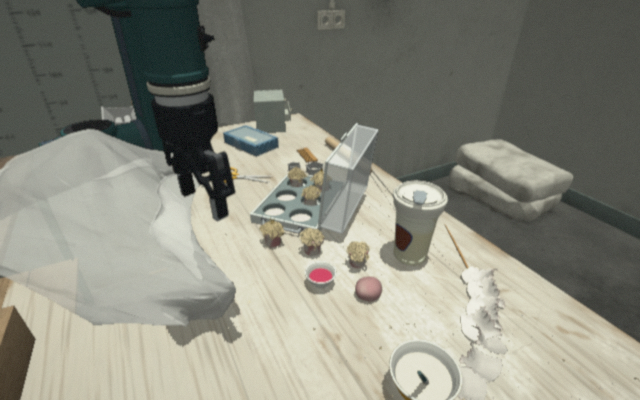

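View pics/top0.png

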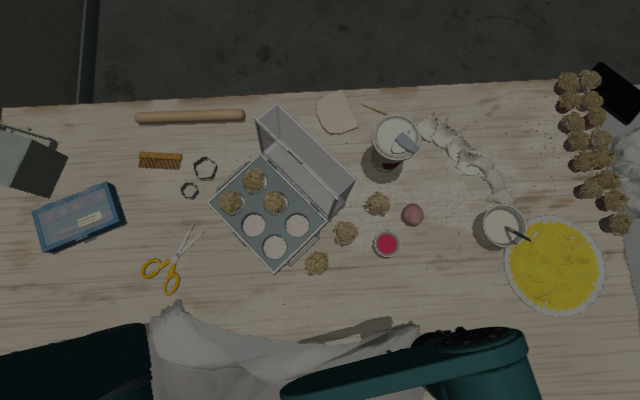

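```bash
cat >> look.py <<'E'
from scipy.spatial.transform import Rotation as R
def Rm(a): return R.from_euler('xyz',a,degrees=True).as_matrix()
def ray(p,uv):
    d=Rm(p["attitude"])@np.linalg.inv(p["K"])@np.array([uv[0],uv[1],1.]); return np.array(p["eye"]),d/np.linalg.norm(d)
def atz(p,uv,z):
    e,d=ray(p,uv); return e+d*(z-e[2])/d[2]
def proj(p,X):
    c=Rm(p["attitude"]).T@(np.array(X)-p["eye"]); c=p["K"]@c; return c[:2]/c[2]
def tri(a,ua,b,ub):
    A=[];y=[]
    for p,u in((a,ua),(b,ub)):
        e,d=ray(p,u);M=np.eye(3)-np.outer(d,d);A.append(M);y.append(M@e)
    return np.linalg.lstsq(np.vstack(A),np.hstack(y),rcond=None)[0]
E
python3 - <<'E'
from look import *
S=cams.get_image("scene");T=cams.get_image("top")
np.set_printoptions(precision=3,suppress=True)
things={"pot_a":0,"packed_pot_a":.006,"carrier":0,"pocket_0":.024,"lid_hinge":.028,"lid_edge":.2,"red_dye_cup":0,"dough_lump":0,"shaker_cup":0}
for t,z in things.items():
  for n,p in(("S",S),("T",T)):
    for r in nets.tip_of(t,p)[:7]: print(t,n,round(r["score"],2),np.round(r["uv"],1),atz(p,r["uv"],z)[:2])
for t in("pot_a",):
  for n,p in(("S",S),("T",T)):
    for r in nets.cut_out(t,p)[:7]: print(t,n,round(r["score"],2),r["box"])
E
```

```text
pot_a S 0.73 [311.1 249.8] [ 0.385 -0.432]
pot_a S 0.68 [313.  205.4] [ 0.474 -0.27 ]
pot_a S 0.65 [272.5 241.7] [ 0.319 -0.363]
pot_a S 0.61 [355.  265.9] [ 0.444 -0.524]
pot_a T 0.85 [346.1 233.1] [ 0.388 -0.44 ]
pot_a T 0.84 [315.2 265.9] [ 0.313 -0.36 ]
pot_a T 0.8 [374.4 206.1] [ 0.451 -0.514]
pot_a T 0.18 [408.4 214.7] [ 0.425 -0.596]
packed_pot_a S 0.73 [322.2 192.4] [ 0.523 -0.231]
packed_pot_a S 0.68 [297.3 184.6] [ 0.48  -0.157]
packed_pot_a S 0.54 [312.5 204.8] [ 0.47  -0.275]
packed_pot_a T 0.81 [256.9 185.7] [ 0.518 -0.226]
packed_pot_a T 0.58 [274.6 204.5] [ 0.467 -0.268]
packed_pot_a T 0.57 [233.2 204.6] [ 0.473 -0.166]
carrier S 0.96 [301.  204.3] [ 0.448 -0.25 ]
carrier T 0.77 [266.6 209.7] [ 0.457 -0.247]
pocket_0 S 0.97 [298.9 183.3] [ 0.475 -0.181]
pocket_0 S 0.85 [285.8 195.7] [ 0.414 -0.226]
pocket_0 S 0.77 [321.5 184.3] [ 0.529 -0.217]
pocket_0 S 0.73 [297.2 214.5] [ 0.403 -0.321]
pocket_0 S 0.61 [273.5 207.3] [ 0.364 -0.263]
pocket_0 S 0.55 [312.1 200.9] [ 0.465 -0.282]
pocket_0 T 0.97 [278.6 201.9] [ 0.47 -0.28]
pocket_0 T 0.75 [275.3 245.9] [ 0.364 -0.269]
p
[... 436 characters left out ...]
6.5 212.7] [ 0.414 -0.274]
red_dye_cup S 0.61 [320.4 280.9] [ 0.357 -0.528]
red_dye_cup T 0.82 [386.5 240.5] [ 0.364 -0.537]
red_dye_cup T 0.41 [386.3 159.6] [ 0.569 -0.555]
red_dye_cup T 0.21 [275.9 244.5] [ 0.37  -0.268]
dough_lump T 0.83 [410.6 214.2] [ 0.426 -0.602]
shaker_cup S 0.77 [409.1 257. ] [ 0.565 -0.556]
shaker_cup T 0.72 [385.2 159.8] [ 0.569 -0.552]
shaker_cup T 0.48 [258.  186.5] [ 0.517 -0.227]
shaker_cup T 0.2 [276.8 247.5] [ 0.362 -0.27 ]
pot_a S 0.95 [298.1, 229.9, 28.0, 28.4]
pot_a S 0.9 [347.3, 243.3, 23.5, 26.7]
pot_a S 0.62 [260.5, 219.5, 24.2, 28.7]
pot_a T 0.86 [302.7, 254.2, 27.0, 21.5]
pot_a T 0.77 [366.8, 192.6, 25.2, 22.5]
pot_a T 0.59 [335.7, 221.3, 21.2, 22.6]
```

Run:
```python
from look import *
S=cams.get_image("scene");T=cams.get_image("top")
c=T["img"][95:295,190:430]; cv2.imwrite("pics/t1.png",cv2.resize(cv2.convertScaleAbs(c,alpha=1.4),None,fx=3.3,fy=3,interpolation=cv2.INTER_CUBIC)[:, :792])
c=S["img"][110:310,230:430]; cv2.imwrite("pics/s1.png",cv2.resize(c,None,fx=3,fy=3,interpolation=cv2.INTER_CUBIC))
```

```text
(no output)
```

View pics/t1.png

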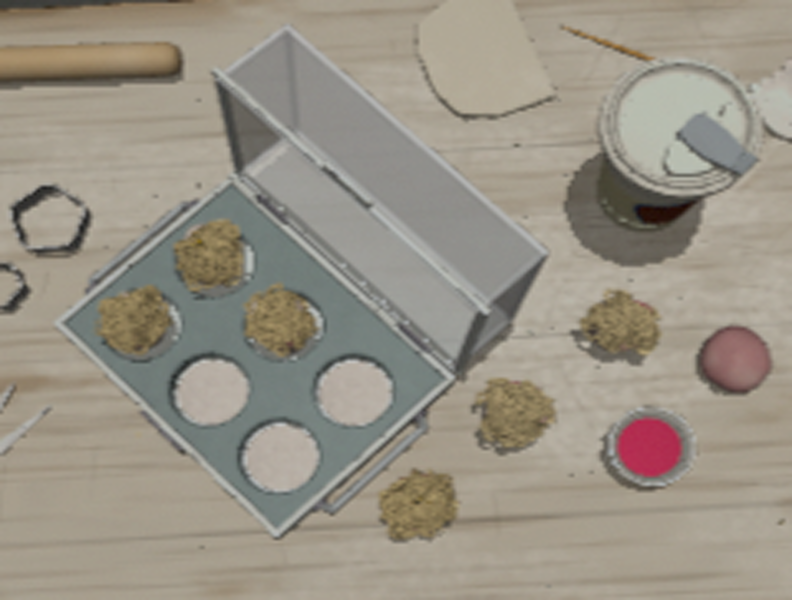

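View pics/s1.png

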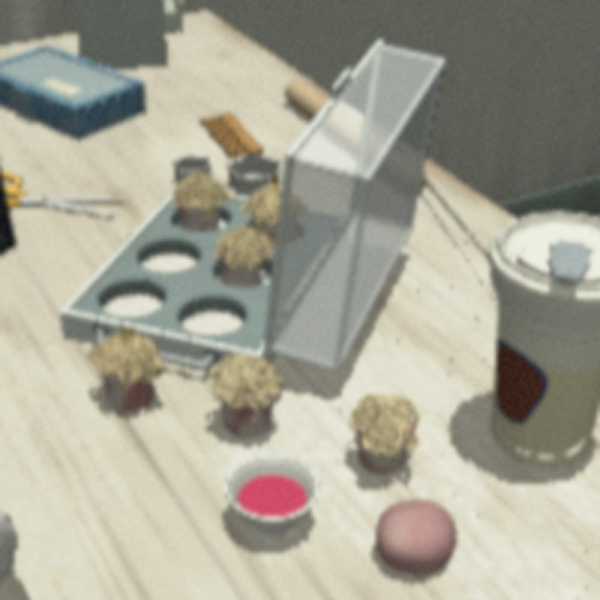

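Run:
```python
from look import *
from scipy.optimize import least_squares
np.set_printoptions(precision=4,suppress=True)
S=cams.get_image("scene");T=cams.get_image("top")
t=lambda u,v:(u/3.3+190,v/3+95); s=lambda u,v:(u/3+230,v/3+110)
h,z=.0895,.028
obs=[(T,t(57,323),(-h,.12,z)),(T,t(278,535),(-h,-.12,z)),(T,t(455,380),(h,-.12,z)),(T,t(233,180),(h,.12,z)),
(T,t(211,388),(-.0445,0,.024)),(T,t(281,456),(-.0445,-.074,.024)),(T,t(355,390),(.0295,-.074,.024)),
(S,s(64,314),(-h,-.12+.24,z)) if 0 else (S,s(64,314),(-h,-.12,z)),
(S,s(132,298),(-.0445,-.074,.024)),(S,s(168,256),(-.0445,0,.024)),(S,s(212,314),(.0295,-.074,.024))]
def W(q,X): a=q[2];return np.array([q[0]+np.cos(a)*X[0]-np.sin(a)*X[1],q[1]+np.sin(a)*X[0]+np.cos(a)*X[1],X[2]])
f=lambda q,o=obs:np.hstack([proj(p,W(q,X))-u for p,u,X in o])
for o in(obs,obs[:7],obs[7:]):
    r=least_squares(f,[.457,-.247,-.75],kwargs=dict(o=o),loss='soft_l1'); print(r.x,np.degrees(r.x[2])); print(f(r.x,o).reshape(-1,2).round(1).tolist())
    for n,X in dict(far=(.0295,-.074,0),mid=(-.0445,0,0),corner=(-.0445,-.074,0)).items(): print(n,W(r.x,X))
# pots
ms=nets.cut_out("pot_a",S)[:3];mt=nets.cut_out("pot_a",T)[:3]
for r in ms+mt:
    p=S if any(r is m for m in ms) else T
    v,u=np.nonzero(r["region"]); c=(u.mean(),v.mean()); print("S" if p is S else "T",c, atz(p,c,.04 if p is T else .033), atz(p,((u.min()+u.max())/2,(v.min()+v.max())/2),.04))
```

```text
[ 0.4468 -0.2532 -0.8457] -48.45239228946458
[[-0.9, -0.2], [0.4, 1.3], [1.4, -0.9], [0.2, -2.4], [0.2, 0.4], [0.2, -0.1], [0.3, -0.0], [-2.2, -1.2], [-0.2, -0.7], [-0.0, -0.9], [-0.1, -0.3]]
far [ 0.411  -0.3244  0.    ]
mid [ 0.4173 -0.2199  0.    ]
corner [ 0.3619 -0.269   0.    ]
[ 0.4465 -0.2527 -0.8489] -48.63576492021058
[[-1.1, -0.3], [-0.0, 1.5], [1.2, -0.6], [0.2, -2.3], [-0.1, 0.5], [-0.1, 0.0], [0.0, 0.2]]
far [ 0.4105 -0.3237  0.    ]
mid [ 0.4171 -0.2193  0.    ]
corner [ 0.3616 -0.2682  0.    ]
[ 0.4463 -0.2551 -0.8232] -47.16573606245492
[[-1.6, -0.1], [0.3, 0.1], [-0.1, -0.3], [0.8, 0.1]]
far [ 0.4121 -0.327   0.    ]
mid [ 0.4161 -0.2225  0.    ]
corner [ 0.3618 -0.2728  0.    ]
S (np.float64(272.013856812933), np.float64(232.48729792147807)) [ 0.3167 -0.371   0.033 ] [ 0.313  -0.3815  0.04  ]
S (np.float64(357.9544468546638), np.float64(252.63123644251627)) [ 0.4507 -0.5217  0.033 ] [ 0.4435 -0.5302  0.04  ]
S (np.float64(311.65934065934067), np.float64(240.75164835164836)) [ 0.3827 -0.4402  0.033 ] [ 0.3783 -0.4506  0.04  ]
T (np.float64(346.3801020408163), np.float64(231.82397959183675)) [ 0.3863 -0.4378  0.04  ] [ 0.3858 -0.4392  0.04  ]
T (np.float64(378.34391534391534), np.float64(202.989417989418)) [ 0.4506 -0.5183  0.04  ] [ 0.4519 -0.5164  0.04  ]
T (np.float64(316.16818181818184), np.float64(262.4704545454546)) [ 0.3196 -0.3635  0.04  ] [ 0.3195 -0.3642  0.04  ]
```

```bash
cat >> look.py <<'E'
def go(pos,jaw):
    """shift (mm) and turn from measured pose to TCP pos with jaw axis at world angle jaw(deg), tool down"""
    o=observe(); M=Rm(o["eef_rot"]); print("now",np.round(o["ee_pos"],4),np.round(o["eef_rot"],1),"gap",round(o["finger_gap"],4),"F",np.round(o["wrist_force"],1),"t",round(o["time"],2))
    G=Rm([-90,0,jaw-90]); sh=M.T@(np.array(pos)-o["ee_pos"])*1000
    print("shift",np.round(sh,1),"turn",np.round(R.from_matrix(M.T@G).as_rotvec(),3))
E
python3 - <<'E'
from look import *
go((.386,-.438,.13),-48)
E
```

```text
now [ 0.1635 -0.5252  0.2534] [ -90.    -0.  -162.7] gap 0.0854 F [ 0.2 -0.2 -0.3] t 1.5
shift [-238.4  123.3  -17.1] turn [-0.    -0.431  0.   ]
```

```bash
python3 -m pendant '-238 123 -17 0 -0.431 0 -1;-238 123 -17 0 -0.431 0 -1;-238 123 -17 0 -0.431 0 -1;-238 123 -17 0 -0.431 0 -1;-238 123 -17 0 -0.431 0 -1'
python3 - <<'E'
from look import *
go((.386,-.438,.13),-48)
E
```

```text
time: 1.92
ee_pos: [0.3373, -0.4569, 0.1572]
eef_rot: [-90.0, -0.0, -137.9]
wrist_force: [0.1, -0.5, -0.1]
finger_gap: 0.0855
now [ 0.3373 -0.4569  0.1572] [ -90.    -0.  -137.9] gap 0.0855 F [ 0.1 -0.5 -0.1] t 1.92
shift [-48.9  27.2  18.6] turn [-0.001  0.001  0.   ]
```

```bash
python3 -m pendant '-40 20 15 0 0 0 -1;-40 20 15 0 0 0 -1;-40 20 15 0 0 0 -1;-40 20 15 0 0 0 -1'
python3 - <<'E'
from look import *
go((.386,-.438,.043),-48)
T=cams.get_image("top");S=cams.get_image("scene")
go((.386,-.438,.043),-48)
print(proj(T,(.386,-.438,.045)),proj(T,observe()["ee_pos"]))
a=cv2.resize(T["img"][140:320,230:430],None,fx=3,fy=3,interpolation=2);b=cv2.resize(S["img"][130:310,220:420],None,fx=3,fy=3,interpolation=2)
cv2.imwrite("pics/a2.png",a);cv2.imwrite("pics/b2.png",b)
E
```

```text
time: 2.25
ee_pos: [0.3755, -0.4422, 0.138]
eef_rot: [-90.0, -0.1, -138.0]
wrist_force: [0.4, -0.6, 0.1]
finger_gap: 0.0853
now [ 0.3755 -0.4422  0.138 ] [-9.00e+01 -1.00e-01 -1.38e+02] gap 0.0853 F [ 0.4 -0.6  0.1] t 2.25
shift [-10.7  95.    3.9] turn [0.    0.001 0.001]
now [ 0.3749 -0.4434  0.1392] [-8.990e+01 -1.000e-01 -1.381e+02] gap 0.0855 F [ 0.5 -0.1  0.1] t 2.35
shift [-12.   96.2   3.2] turn [-0.002 -0.002  0.001]
[346.62226095 231.69966219] [352.47161541 231.48303316]
```

View pics/b2.png

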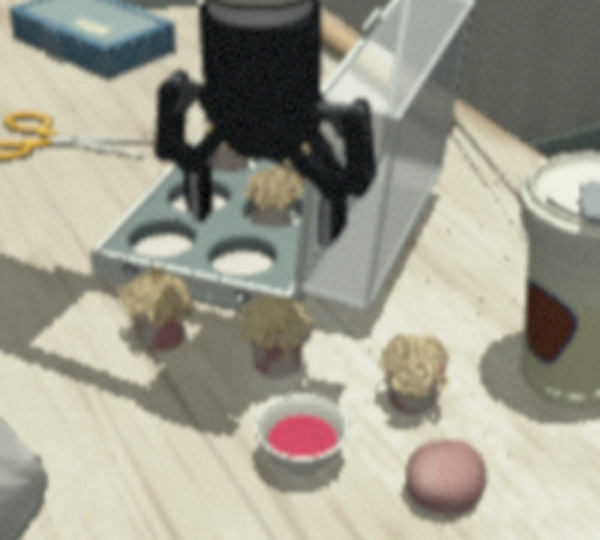

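```bash
python3 -m pendant '-11 5 3 0 0 0 -1;-11 40 3 0 0 0 -1;-11 75 3 0 0 0 -1;-11 96 3 0 0 0 -1;-11 96 3 0 0 0 -1'
python3 - <<'E'
from look import *
go((.386,-.438,.043),-48)
S=cams.get_image("scene")
cv2.imwrite("pics/b3.png",cv2.resize(S["img"][170:290,240:400],None,fx=5,fy=5,interpolation=2))
E
```

```text
time: 2.77
ee_pos: [0.383, -0.434, 0.0362]
eef_rot: [-90.6, 0.1, -138.1]
wrist_force: [-0.7, 0.7, -1.2]
finger_gap: 0.0854
now [ 0.383  -0.434   0.0362] [-9.060e+01  1.000e-01 -1.381e+02] gap 0.0854 F [-0.7  0.7 -1.2] t 2.77
shift [ 0.5 -6.9  4.9] turn [ 0.011 -0.002 -0.001]
```

View pics/b3.png

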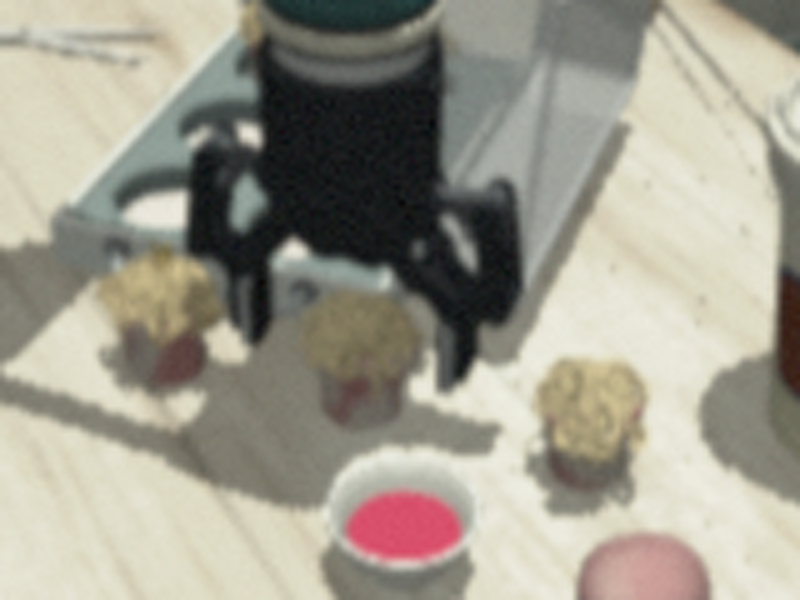

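```bash
python3 -m pendant '0 0 0 0 0 0 -1;0 0 0 0 0 0 -1'
python3 - <<'E'
from look import *
go((.386,-.438,.043),-48)
S=cams.get_image("scene");T=cams.get_image("top")
for p in(S,T):
  print(proj(p,(.386,-.438,.04)),proj(p,observe()["ee_pos"]))
  for r in nets.cut_out("pot_a",p)[:3]: print(r["box"],r["score"])
cv2.imwrite("pics/b4.png",cv2.resize(T["img"][170:290,260:420],None,fx=5,fy=5,interpolation=2))
E
```

```text
time: 2.98
ee_pos: [0.3868, -0.4387, 0.0447]
eef_rot: [-89.7, -0.0, -138.1]
wrist_force: [0.6, -0.1, 0.4]
finger_gap: 0.0856
now [ 0.3868 -0.4387  0.0447] [ -89.7   -0.  -138.1] gap 0.0856 F [ 0.6 -0.1  0.4] t 2.98
shift [ 0.2  1.7 -1.1] turn [-0.005 -0.001  0.   ]
[312.48939698 237.26039185] [312.9197909  235.59843016]
[260.1, 219.2, 23.2, 28.8] 0.87
[299.2, 227.3, 25.5, 30.5] 0.72
[347.2, 241.0, 23.8, 29.0] 0.6
[346.48488889 231.95440525] [346.68926991 231.41230909]
[303.9, 252.8, 24.1, 21.1] 0.67
```

View pics/b4.png

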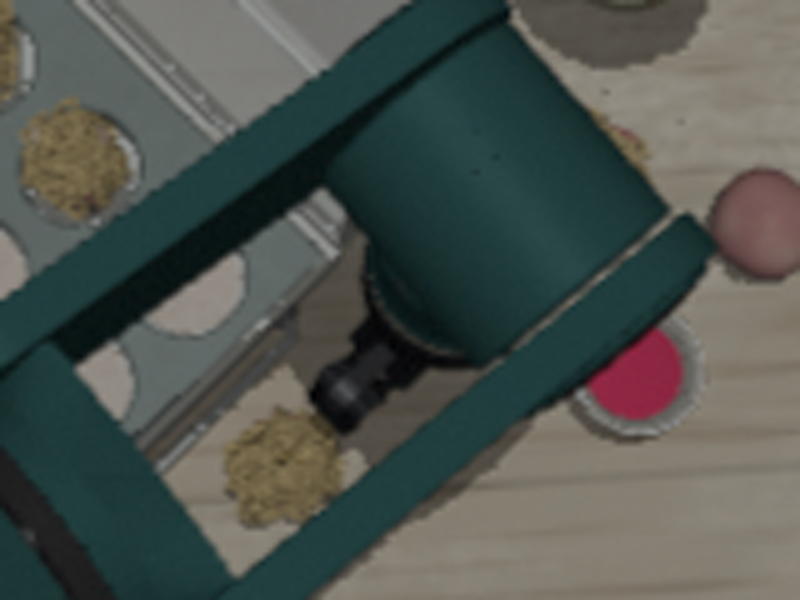

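```bash
python3 -m pendant '0 2 -1 0 0 0 0.1;0 2 -1 0 0 0 0.3;0 2 -1 0 0 0 1;0 2 -1 0 0 0 1;0 2 -1 0 0 0 1'; python3 -m pendant '0 0 0 0 0 0 1;0 0 0 0 0 0 1;0 0 0 0 0 0 1'
python3 - <<'E'
from look import *
go((.386,-.438,.043),-48)
S=cams.get_image("scene")
cv2.imwrite("pics/b5.png",cv2.resize(S["img"][170:290,240:400],None,fx=5,fy=5,interpolation=2))
E
```

```text
time: 3.6
ee_pos: [0.3853, -0.4363, 0.0405]
eef_rot: [-90.0, -0.0, -138.0]
wrist_force: [0.2, 1.4, 3.7]
finger_gap: 0.0443
time: 3.85
ee_pos: [0.3853, -0.4363, 0.0404]
eef_rot: [-90.0, -0.0, -138.0]
wrist_force: [-0.3, 1.6, 5.9]
finger_gap: 0.0439
now [ 0.3853 -0.4363  0.0404] [ -90.   -0. -138.] gap 0.0439 F [-0.3  1.6  5.9] t 3.85
shift [ 0.6 -2.6  1.7] turn [-0.001 -0.     0.   ]
```

View pics/b5.png

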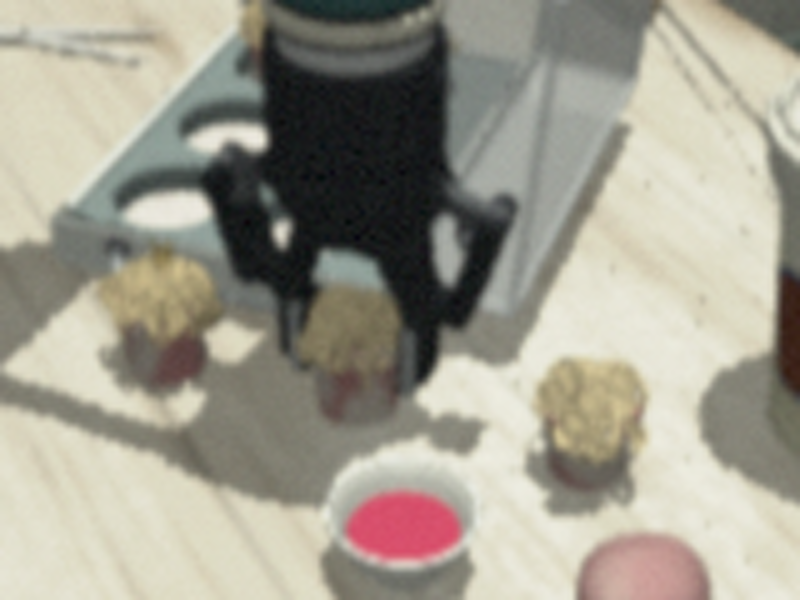

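```bash
python3 -m pendant '0 -15 0 0 0 0 1;0 -40 0 0 0 0 1;0 -70 0 0 0 0 1;0 -100 0 0 0 0 1;0 -100 -20 0 0 0 1'; python3 -m pendant '0 0 -20 0 0 0 1;0 0 -45 0 0 0 1;0 0 -58 0 0 0 1;0 0 -58 0 0 0 1'
python3 - <<'E'
from look import *
go((.411,-.3245,.15),-48)
S=cams.get_image("scene")
cv2.imwrite("pics/b6.png",cv2.resize(S["img"][130:290,220:400],None,fx=4,fy=3.7,interpolation=2))
E
```

```text
time: 4.32
ee_pos: [0.3752, -0.426, 0.1468]
eef_rot: [-89.1, -0.1, -138.0]
wrist_force: [1.0, -1.3, 1.0]
finger_gap: 0.0442
time: 4.65
ee_pos: [0.3314, -0.3762, 0.1388]
eef_rot: [-90.2, 0.0, -138.0]
wrist_force: [-0.0, -0.6, -1.6]
finger_gap: 0.0441
now [ 0.3314 -0.3762  0.1388] [ -90.2    0.  -138. ] gap 0.0441 F [-0.  -0.6 -1.6] t 4.65
shift [-93.7 -11.2  14.8] turn [ 0.003 -0.    -0.   ]
```

View pics/b6.png

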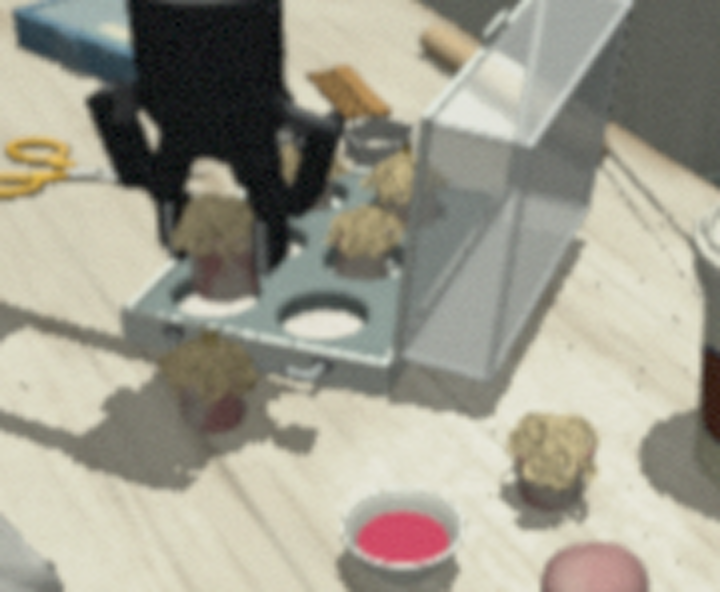

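```bash
python3 -m pendant '-30 0 5 0 0 0 1;-62 10 12 0 0 0 1;-93 20 14 0 0 0 1;-93 30 14 0 0 0 1;-93 30 14 0 0 0 1';python3 -m pendant '0 0 0 0 0 0 1;0 0 0 0 0 0 1'
python3 - <<'E'
from look import *
go((.411,-.3245,.05),-48)
S=cams.get_image("scene");T=cams.get_image("top")
for p in(S,T):
  o=observe()["ee_pos"]
  print("pred waist",proj(p,o-[0,0,.02]),"foot",proj(p,o-[0,0,.0405]))
  for r in nets.cut_out("pot_a",p)[:3]+nets.tip_of("pot_a",p)[:4]: print(r.get("box",r.get("uv")),r["score"])
cv2.imwrite("pics/b7.png",cv2.resize(S["img"][130:270,240:400],None,fx=5,fy=4.2,interpolation=2))
cv2.imwrite("pics/b8.png",cv2.resize(T["img"][130:290,220:400],None,fx=4,fy=3.7,interpolation=2))
E
```

```text
time: 5.12
ee_pos: [0.4119, -0.325, 0.1068]
eef_rot: [-90.3, -0.0, -137.8]
wrist_force: [-0.2, -0.6, -2.7]
finger_gap: 0.0441
time: 5.28
ee_pos: [0.4113, -0.3274, 0.1099]
eef_rot: [-90.0, -0.0, -138.1]
wrist_force: [-0.1, 0.1, 0.3]
finger_gap: 0.0438
now [ 0.4113 -0.3274  0.1099] [ -90.    -0.  -138.1] gap 0.0438 F [-0.1  0.1  0.3] t 5.28
shift [-1.8 59.9 -2.4] turn [-0.    -0.001  0.001]
pred waist [300.47354039 192.04235125] foot [300.710881  199.3093288]
[345.7, 242.1, 23.8, 26.8] 0.89
[259.4, 220.0, 25.1, 29.6] 0.78
[353.8, 261.7] 0.93
[299.0, 198.2] 0.88
[274.1, 241.1] 0.73
pred waist [297.47509235 220.68454694] foot [298.01869125 222.01063703]
[367.3, 194.0, 23.8, 21.7] 0.84
[303.5, 251.3, 24.2, 22.1] 0.71
[314.7, 264.0] 0.86
[376.2, 208.2] 0.68
```

View pics/b7.png

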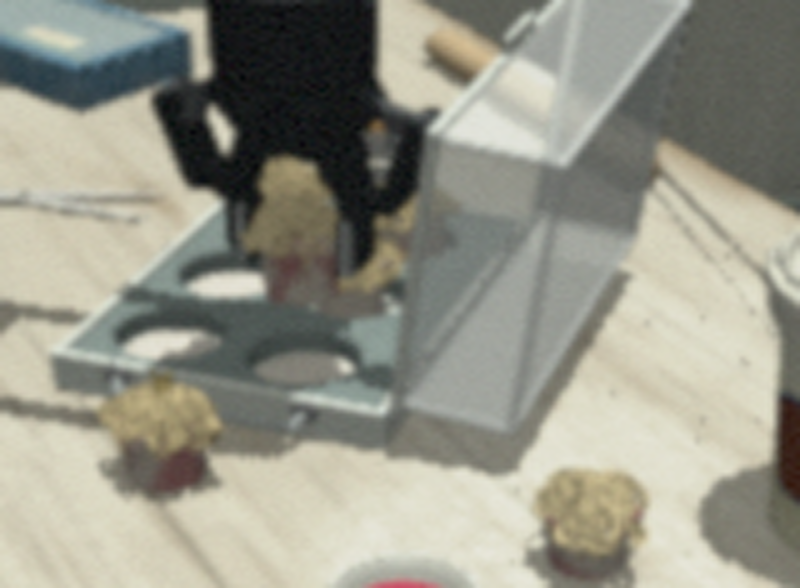

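View pics/b8.png

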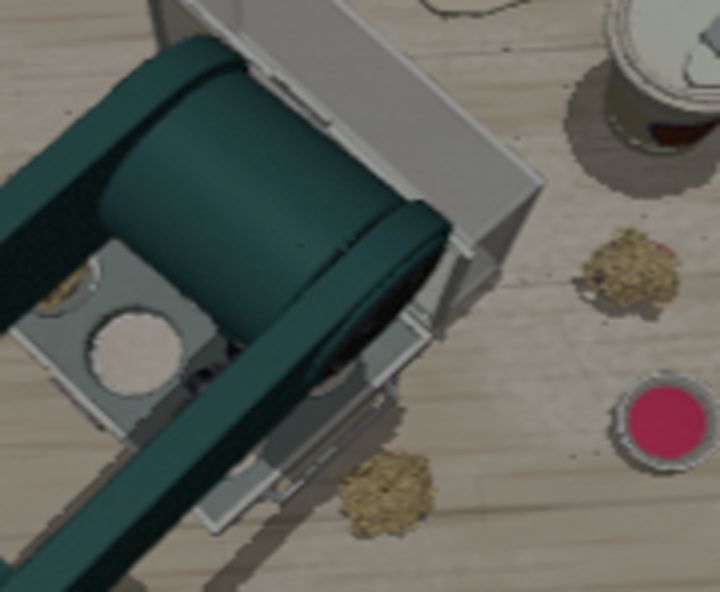

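Run:
```python
from look import *
S=cams.get_image("scene")
cv2.imwrite("pics/b9.png",S["img"])
o=observe()["ee_pos"]
for d in(0,-.022,.05,.1,.15,.2,.25,.3): print(d,proj(S,o+[0,0,d]).round(0))
```

```text
0 [300. 185.]
-0.022 [300. 193.]
0.05 [300. 166.]
0.1 [299. 146.]
0.15 [298. 124.]
0.2 [297. 101.]
0.25 [297.  76.]
0.3 [296.  49.]
```

View pics/b9.png

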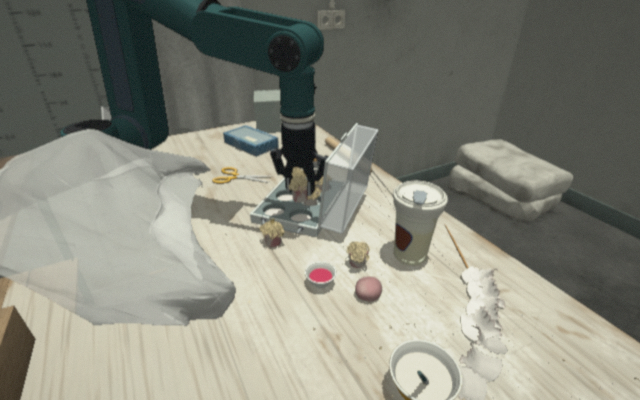

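```bash
python3 -m pendant '-1 15 -1 0 0 0 1;-2 30 -2 0 0 0 1;-2 42 -2 0 0 0 1;-2 42 -2 0 0 0 1;-2 42 -2 0 0 0 1'
python3 - <<'E'
from look import *
go((.411,-.3245,.049),-48)
S=cams.get_image("scene")
cv2.imwrite("pics/b10.png",cv2.resize(S["img"][150:250,260:380],None,fx=6.6,fy=6,interpolation=2))
go((.411,-.3245,.049),-48)
E
```

```text
time: 6.05
ee_pos: [0.4111, -0.3232, 0.0671]
eef_rot: [-90.1, -0.0, -138.0]
wrist_force: [0.0, 0.3, -0.3]
finger_gap: 0.044
now [ 0.4111 -0.3232  0.0671] [ -90.1   -0.  -138. ] gap 0.044 F [ 0.   0.3 -0.3] t 6.05
shift [ 0.9 18.1  0.9] turn [ 0.002 -0.     0.   ]
now [ 0.4117 -0.3238  0.0681] [ -90.   -0. -138.] gap 0.0441 F [-0.1 -0.3 -0.7] t 6.1
shift [ 1.  19.1  0. ] turn [-0. -0.  0.]
```

View pics/b10.png

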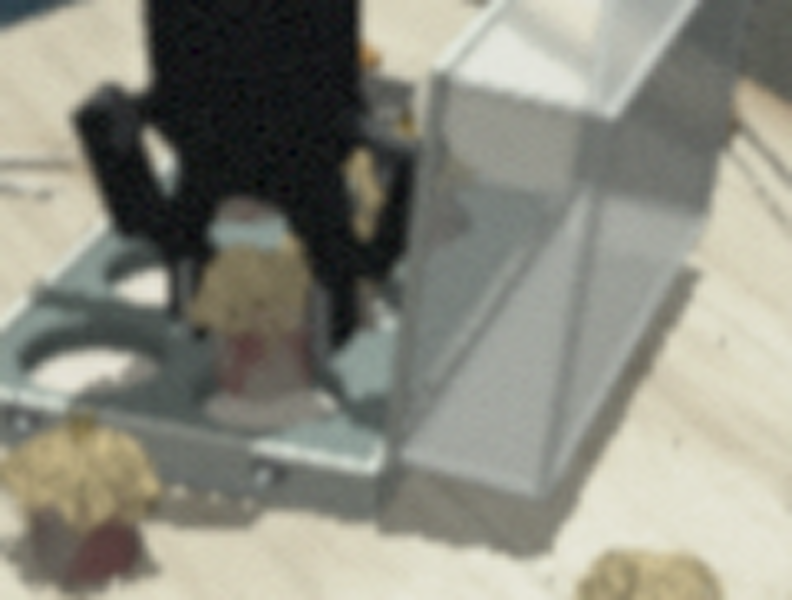

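```bash
python3 -m pendant '1 5 0 0 0 0 1;1 10 0 0 0 0 1;1 14 0 0 0 0 1;1 14 0 0 0 0 1'; python3 -m pendant '0 2 0 0 0 0 1;0 3.5 0 0 0 0 1;0 3.5 0 0 0 0 1'
python3 - <<'E'
from look import *
go((.411,-.3245,.049),-48)
E
```

```text
time: 6.43
ee_pos: [0.4104, -0.3239, 0.0529]
eef_rot: [-90.1, -0.0, -138.0]
wrist_force: [0.2, -0.0, -0.8]
finger_gap: 0.0439
time: 6.68
ee_pos: [0.4108, -0.3241, 0.0501]
eef_rot: [-90.0, -0.0, -138.0]
wrist_force: [-0.4, -0.6, -0.2]
finger_gap: 0.0443
now [ 0.4108 -0.3241  0.0501] [ -90.   -0. -138.] gap 0.0443 F [-0.4 -0.6 -0.2] t 6.68
shift [0.1 1.1 0.4] turn [ 0. -0.  0.]
```

```bash
python3 -m pendant '0 1.5 0 0 0 0 1;0 2.5 0 0 0 0 1;0 2.5 0 0 0 0 1'; python3 -m pendant '0 0 0 0 0 0 0.2;0 0 0 0 0 0 -0.2;0 0 0 0 0 0 -0.6;0 0 0 0 0 0 -1;0 0 0 0 0 0 -1';  python3 -m pendant '0 0 0 0 0 0 -1;0 0 0 0 0 0 -1;0 0 0 0 0 0 -1';python3 - <<'E'
from look import *
go((.411,-.3245,.049),-48)
S=cams.get_image("scene")
cv2.imwrite("pics/b11.png",cv2.resize(S["img"][150:250,260:380],None,fx=6.6,fy=6,interpolation=2))
E
```

```text
time: 6.93
ee_pos: [0.4108, -0.3242, 0.0477]
eef_rot: [-90.0, -0.0, -138.0]
wrist_force: [0.9, 0.1, -1.6]
finger_gap: 0.0442
time: 7.35
ee_pos: [0.411, -0.3243, 0.048]
eef_rot: [-90.0, -0.0, -138.0]
wrist_force: [-0.5, -0.6, 0.9]
finger_gap: 0.0841
time: 7.6
ee_pos: [0.4109, -0.3243, 0.0479]
eef_rot: [-90.0, -0.0, -138.0]
wrist_force: [-1.1, 0.3, -0.5]
finger_gap: 0.0854
now [ 0.4109 -0.3243  0.0479] [ -90.   -0. -138.] gap 0.0854 F [-1.1  0.3 -0.5] t 7.6
shift [ 0.1 -1.1  0.2] turn [-0. -0.  0.]
```

View pics/b11.png

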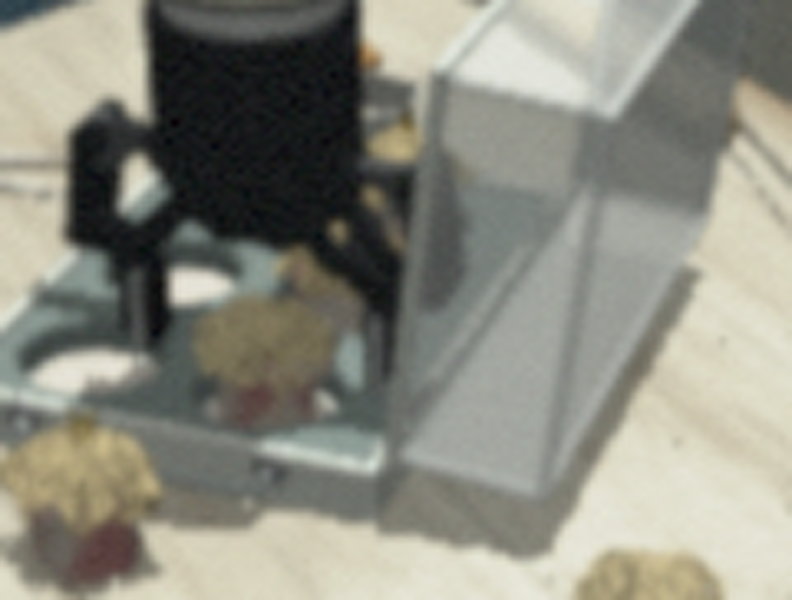

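```bash
python3 -m pendant '0 -20 0 0 0 0 -1;0 -60 0 0 0 0 -1;0 -100 0 0 0 0 -1;15 -100 0 0 0 0 -1;50 -100 0 0 0 0 -1'; python3 -m pendant '40 0 0 0 0 0 -1;51 0 15 0 0 0 -1;51 0 55 0 0 0 -1;51 0 95 0 0 0 -1;51 0 135 0 0 0 -1'; python3 -m pendant '0 0 34 0 0 0 -1;0 0 34 0 0 0 -1;0 0 34 0 0 0 -1'
python3 - <<'E'
from look import *
S=cams.get_image("scene");T=cams.get_image("top")
go((.4495,-.518,.0405),-48)
cv2.imwrite("pics/c1.png",cv2.resize(S["img"][150:310,260:440],None,fx=4.4,fy=3.7,interpolation=2))
for z,p in ((.033,S),(.04,T)):
  for r in nets.cut_out("pot_a",p)[:3]:
    v,u=np.nonzero(r["region"]); print(r["box"],r["score"],atz(p,(u.mean(),v.mean()),z))
  for r in nets.tip_of("pot_a",p)[:4]: print("tip",r["uv"],r["score"],atz(p,r["uv"],0))
E
```

```text
time: 8.07
ee_pos: [0.377, -0.3578, 0.1522]
eef_rot: [-89.5, 0.1, -137.7]
wrist_force: [-0.2, -0.6, -0.9]
finger_gap: 0.0853
time: 8.48
ee_pos: [0.4264, -0.4936, 0.148]
eef_rot: [-90.0, -0.0, -138.1]
wrist_force: [0.4, -1.0, 1.1]
finger_gap: 0.0853
time: 8.73
ee_pos: [0.4492, -0.5179, 0.1452]
eef_rot: [-90.2, 0.0, -138.0]
wrist_force: [0.0, 0.1, -0.5]
finger_gap: 0.0858
now [ 0.4484 -0.5168  0.1475] [ -90.1    0.  -138. ] gap 0.0857 F [ 0.6  0.7 -0.5] t 8.83
shift [  0.  107.    1.8] turn [ 0.001 -0.    -0.   ]
[288.2, 197.4, 22.7, 24.8] 0.89 [ 0.41397736 -0.31497903  0.033     ]
[344.9, 239.7, 23.5, 29.1] 0.76 [ 0.44976856 -0.52232509  0.033     ]
[260.4, 218.0, 23.8, 29.7] 0.66 [ 0.31731619 -0.37025448  0.033     ]
tip [274.2, 239.8] 0.95 [ 0.32478056 -0.35853021  0.        ]
tip [299.0, 220.3] 0.7 [ 0.4105074  -0.31471786  0.        ]
tip [358.4, 265.3] 0.56 [ 0.45159377 -0.52545127  0.        ]
[378.1, 204.1, 13.5, 10.3] 0.4 [ 0.43465887 -0.53191816  0.04      ]
tip [407.3, 211.4] 0.37 [ 0.43303614 -0.5942765   0.        ]
```

View pics/c1.png

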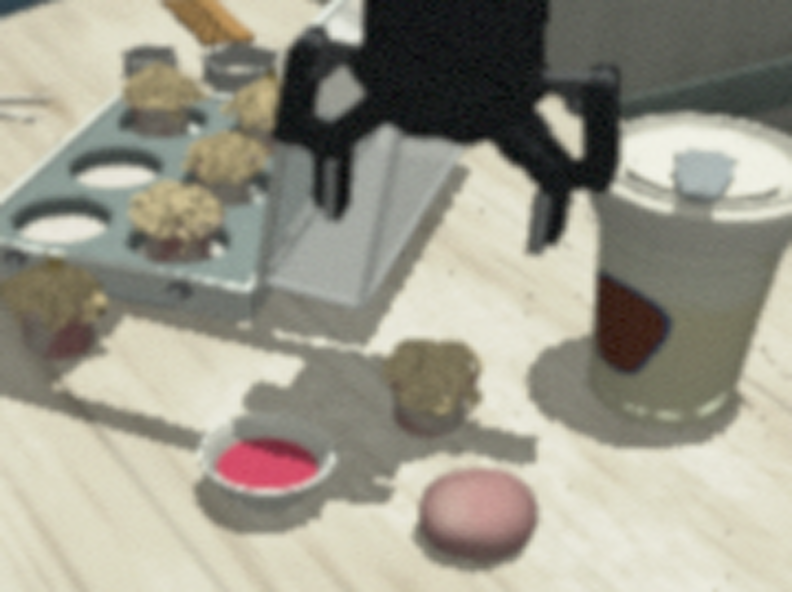

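```bash
python3 -m pendant '0 30 2 0 0 0 -1;0 65 3 0 0 0 -1;0 95 3 0 0 0 -1;0 106 3 0 0 0 -1;0 106 3 0 0 0 -1'; python3 -m pendant '0 0 0 0 0 0 -1;0 0 0 0 0 0 0.1;0 0 0 0 0 0 0.3;0 0 0 0 0 0 1;0 0 0 0 0 0 1'; python3 -m pendant '0 0 0 0 0 0 1;0 0 0 0 0 0 1'
python3 - <<'E'
from look import *
S=cams.get_image("scene")
go((.4495,-.518,.0405),-48)
cv2.imwrite("pics/c2.png",cv2.resize(S["img"][150:310,260:440],None,fx=4.4,fy=3.7,interpolation=2))
E
```

```text
time: 9.45
ee_pos: [0.4489, -0.517, 0.0379]
eef_rot: [-90.5, 0.0, -138.0]
wrist_force: [-0.5, 0.3, 0.6]
finger_gap: 0.0859
time: 9.87
ee_pos: [0.4517, -0.5207, 0.0449]
eef_rot: [-89.8, -0.0, -138.0]
wrist_force: [-0.5, 1.2, 3.1]
finger_gap: 0.0414
time: 10.03
ee_pos: [0.4518, -0.5207, 0.0449]
eef_rot: [-89.8, -0.0, -138.0]
wrist_force: [-1.0, 1.9, 5.7]
finger_gap: 0.0413
now [ 0.4518 -0.5207  0.0449] [ -89.8   -0.  -138. ] gap 0.0413 F [-0.6  0.4  6. ] t 10.08
shift [-0.1  4.4 -3.5] turn [-0.004 -0.     0.   ]
```

View pics/c2.png

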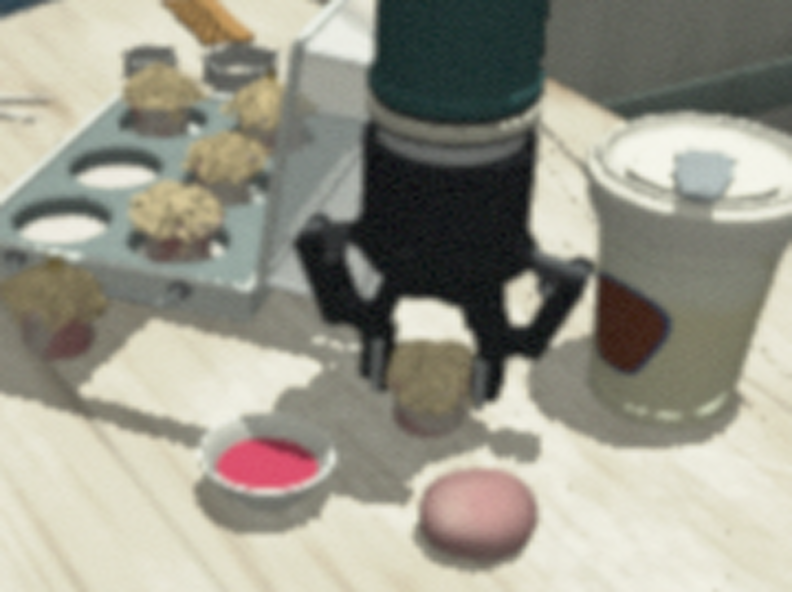

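```bash
python3 -m pendant '0 0 0 0 0 0 -0.2;0 0 0 0 0 0 -0.6;0 4 -3 0 0 0 -0.6;0 4 -3 0 0 0 -0.6;0 4 -3 0 0 0 -0.6'
python3 - <<'E'
from look import *
S=cams.get_image("scene")
go((.4495,-.518,.0405),-48)
o=observe()["ee_pos"]
for z in (0,.02,.045): print(z,proj(S,[o[0],o[1],z]))
cv2.imwrite("pics/c3.png",cv2.resize(S["img"][210:290,310:410],None,fx=8,fy=7.4,interpolation=2))
for r in nets.cut_out("pot_a",S)[:4]:print(r["box"],r["score"])
for r in nets.tip_of("pot_a",S)[:4]: print("tip",r["uv"],r["score"],atz(S,r["uv"],0))
E
```

```text
time: 10.5
ee_pos: [0.4484, -0.5168, 0.0368]
eef_rot: [-90.1, 0.0, -138.0]
wrist_force: [-0.6, -0.3, -0.3]
finger_gap: 0.0684
now [ 0.4486 -0.517   0.0371] [ -90.1    0.  -138. ] gap 0.0682 F [ 0.3 -0.1 -0.3] t 10.55
shift [-0.  -3.4  1.3] turn [ 0.001 -0.    -0.   ]
0 [355.07952981 263.38840545]
0.02 [355.56466346 256.34712437]
0.045 [356.19006994 247.26990836]
[262.1, 215.5, 22.1, 34.4] 0.98
[346.0, 243.0, 21.7, 26.1] 0.92
[353.6, 277.4, 30.2, 22.2] 0.45
tip [302.0, 220.4] 0.93 [ 0.41704986 -0.31871868  0.        ]
tip [353.9, 264.6] 0.75 [ 0.44425124 -0.51904512  0.        ]
tip [271.7, 242.8] 0.61 [ 0.31539   -0.3661658  0.       ]
tip [283.6, 195.2] 0.45 [ 0.42463983 -0.18375808  0.        ]
```

View pics/c3.png

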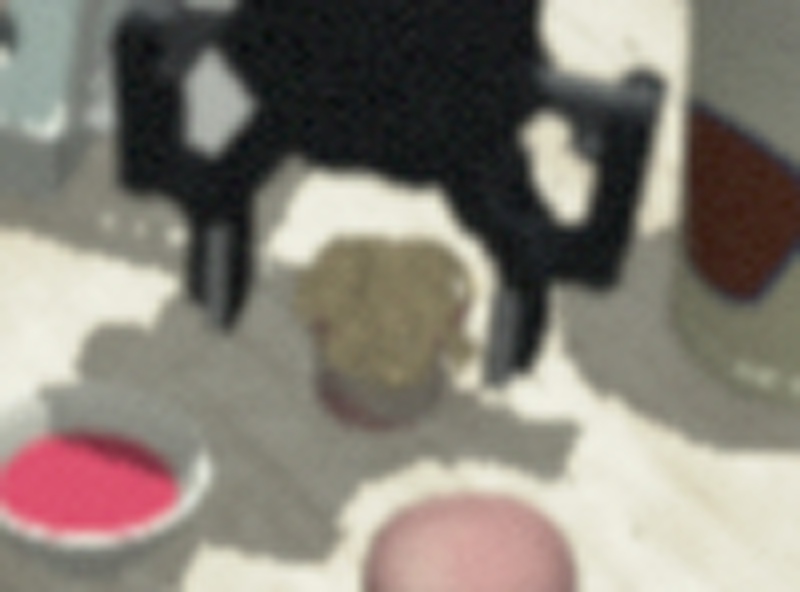

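Run:
```python
from look import *
S=cams.get_image("scene")
g=atz(S,(357.8,267.6),0); h=g[:2]-S["eye"][:2]; h/=np.linalg.norm(h); c=g[:2]+h*.0205
o=observe()["ee_pos"]; d=c-o[:2]; print(g,c,"tool x",d@[-.743,-.669],"tool z",d@[.669,-.743]); go((c[0],c[1],.041),-48)
# same check for first: front edge row, (311.6, 170+425/5)
g=atz(S,(311.6,255.),0); h=g[:2]-S["eye"][:2]; h/=np.linalg.norm(h); print(g[:2]+h*.0205)
```

```text
[ 0.44651147 -0.5308377   0.        ] [ 0.45863961 -0.5143102 ] tool x -0.00934530128269662 tool z 0.004192512429922324
now [ 0.4489 -0.5174  0.0378] [ -90.   -0. -138.] gap 0.068 F [-0.2 -0.6 -0.1] t 10.7
shift [-9.3 -3.2  4.2] turn [ 0. -0.  0.]
[ 0.38716887 -0.42994776]
```

```bash
python3 -m pendant '-4 -2 3 0 0 0 -0.6;-4 -2 3 0 0 0 -0.6;-4 -2 3 0 0 0 0.1;-4 -2 3 0 0 0 1;-4 -2 3 0 0 0 1'; python3 -m pendant '0 0 0 0 0 0 1;0 0 0 0 0 0 1'
python3 - <<'E'
from look import *
go((.4495,-.518,.0405),-48)
E
```

```text
time: 11.12
ee_pos: [0.4541, -0.5173, 0.0408]
eef_rot: [-89.9, -0.0, -138.0]
wrist_force: [-0.4, 0.9, 1.4]
finger_gap: 0.0408
time: 11.28
ee_pos: [0.454, -0.5173, 0.0407]
eef_rot: [-89.9, -0.0, -138.0]
wrist_force: [-0.9, 1.8, 4.4]
finger_gap: 0.0411
now [ 0.454  -0.5173  0.0407] [ -89.9   -0.  -138. ] gap 0.0411 F [-0.9  1.8  4.4] t 11.28
shift [ 3.8  0.2 -2.5] turn [-0.001 -0.     0.   ]
```

```bash
python3 -m pendant '0 -15 0 0 0 0 1;0 -45 0 0 0 0 1;0 -80 0 0 0 0 1;0 -105 0 0 0 0 1;0 -105 -20 0 0 0 1'; python3 -m pendant '0 0 -35 0 0.1 0 1;0 0 -70 0 0.2 0 1;0 0 -105 0 0.3 0 1;0 0 -140 0 0.4 0 1;0 0 -170 0 0.5 0 1'
python3 - <<'E'
from look import *
S=cams.get_image("scene")
go((.417,-.220,.13),-93)
cv2.imwrite("pics/c4.png",cv2.resize(S["img"][130:290,220:400],None,fx=4.4,fy=3.7,interpolation=2))
E
```

```text
time: 11.7
ee_pos: [0.4437, -0.5064, 0.1524]
eef_rot: [-89.1, -0.1, -138.0]
wrist_force: [-0.4, -0.1, 1.2]
finger_gap: 0.0409
time: 12.12
ee_pos: [0.3251, -0.3736, 0.1438]
eef_rot: [-90.1, -0.0, -166.9]
wrist_force: [0.8, -0.3, -0.8]
finger_gap: 0.0405
now [ 0.3215 -0.3689  0.1422] [ -90.6   -0.3 -167.1] gap 0.0412 F [-3.2  4.3 -1.6] t 12.17
shift [-126.3   12.9 -123.7] turn [0.009 0.277 0.006]
```

View pics/c4.png

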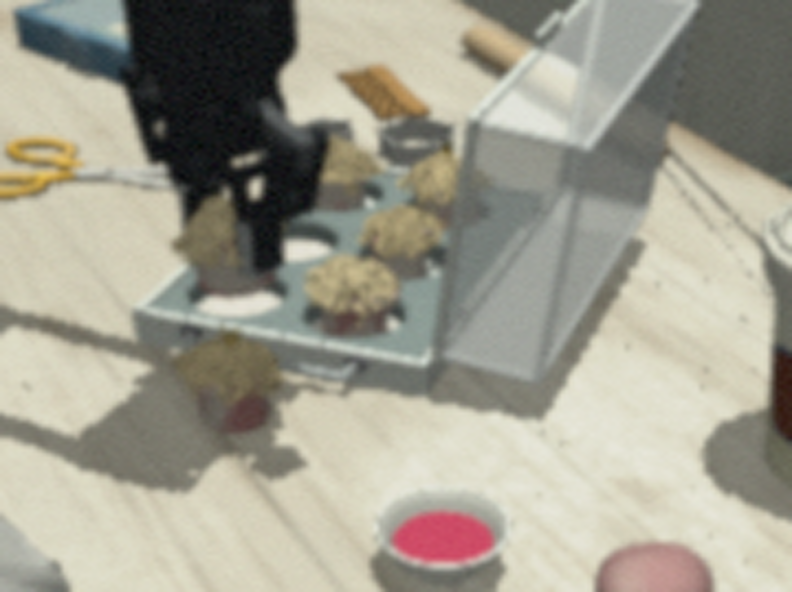

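```bash
python3 -m pendant '-24 0 -24 0 0.1 0 1;-48 0 -48 0 0.2 0 1;-72 0 -72 0 0.27 0 1;-98 5 -98 0 0.275 0 1;-125 9 -122 0 0.275 0 1'; python3 -m pendant '0 0 0 0 0 0 1;0 0 0 0 0 0 1;0 0 0 0 0 0 1'
python3 - <<'E'
from look import *
S=cams.get_image("scene");T=cams.get_image("top")
go((.417,-.220,.068),-93)
o=observe()["ee_pos"]
for p in(S,T):
  print("foot",proj(p,o-[0,0,.0407]),"pocket",proj(p,(.417,-.22,.024)))
  for r in nets.tip_of("pot_a",p)[:4]: print("tip",r["uv"],r["score"])
cv2.imwrite("pics/c5.png",cv2.resize(S["img"][130:250,240:380],None,fx=5.6,fy=4.9,interpolation=2))
E
```

```text
time: 12.58
ee_pos: [0.4206, -0.2268, 0.1355]
eef_rot: [-90.0, 0.0, 177.5]
wrist_force: [0.7, -1.1, -1.0]
finger_gap: 0.041
time: 12.83
ee_pos: [0.4201, -0.2283, 0.1355]
eef_rot: [-90.0, -0.0, 177.6]
wrist_force: [-0.4, -0.6, -0.8]
finger_gap: 0.0409
now [ 0.4198 -0.2292  0.1358] [-90.   -0.  177.5] gap 0.0409 F [-0.5 -0.7 -0.3] t 12.93
shift [ 3.2 67.8 -9.1] turn [-0.     0.009  0.   ]
foot [286.94756065 172.5015647 ] pocket [285.86758646 194.51944738]
tip [272.9, 241.3] 0.82
tip [300.1, 219.5] 0.79
tip [282.7, 173.0] 0.66
foot [252.8323434  218.99855259] pocket [254.16385172 224.88090823]
tip [299.1, 227.6] 0.8
tip [253.6, 223.1] 0.57
tip [313.2, 265.4] 0.56
```

View pics/c5.png

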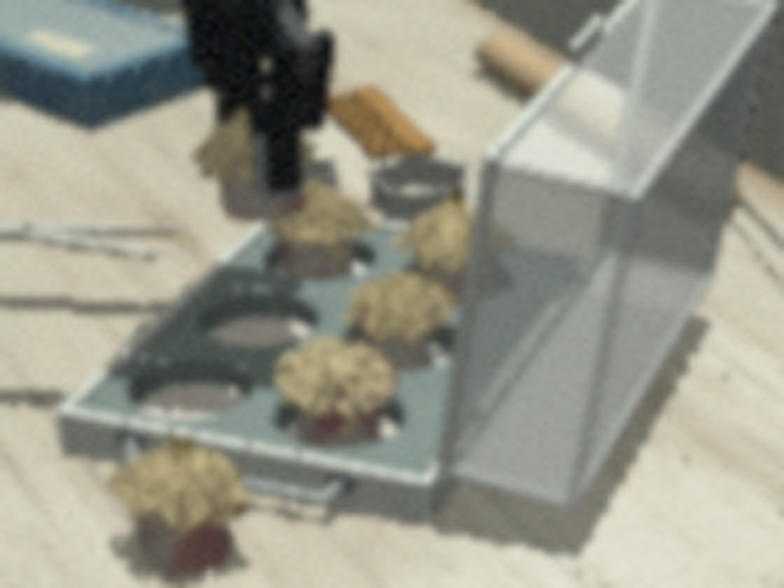

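```bash
python3 -m pendant '2 15 -5 0 0 0 1;3 35 -8.5 0 0 0 1;3 55 -8.5 0 0 0 1;3 67 -8.5 0 0 0 1;3 67 -8.5 0 0 0 1'; python3 -m pendant '0 0 0 0 0 0 1;0 0 0 0 0 0 1'
python3 - <<'E'
from look import *
S=cams.get_image("scene")
go((.417,-.220,.049),-93)
cv2.imwrite("pics/c6.png",cv2.resize(S["img"][150:250,250:370],None,fx=6.6,fy=6,interpolation=2))
E
```

```text
time: 13.45
ee_pos: [0.4152, -0.2191, 0.0657]
eef_rot: [-90.2, -0.3, 177.5]
wrist_force: [-0.8, 0.3, 0.0]
finger_gap: 0.0408
time: 13.62
ee_pos: [0.418, -0.2206, 0.0699]
eef_rot: [-89.9, 0.1, 177.5]
wrist_force: [0.7, -0.9, -0.3]
finger_gap: 0.0412
now [ 0.4183 -0.2206  0.0703] [-8.990e+01  1.000e-01  1.775e+02] gap 0.0409 F [-0.4 -0.  -0.1] t 13.67
shift [ 1.4 21.3 -0.6] turn [-0.002  0.009 -0.002]
```

View pics/c6.png

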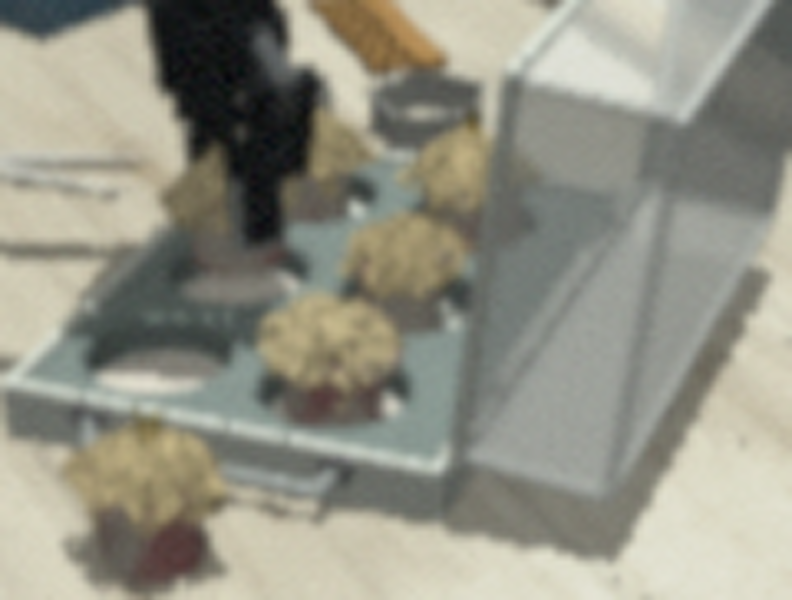

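```bash
python3 -m pendant '1 5 0 0 0 0 1;1 10 0 0 0 0 1;1 15 0 0 0 0 1;1 18 0 0 0 0 1;1 18 0 0 0 0 1'; python3 -m pendant '0 0 0 0 0 0 1;0 2 0 0 0 0 1;0 3 0 0 0 0 1;0 3 0 0 0 0 1'
python3 - <<'E'
from look import *
S=cams.get_image("scene")
go((.417,-.220,.049),-93)
cv2.imwrite("pics/c7.png",cv2.resize(S["img"][150:250,250:370],None,fx=6.6,fy=6,interpolation=2))
E
```

```text
time: 14.08
ee_pos: [0.4159, -0.219, 0.0497]
eef_rot: [-90.1, -0.1, 177.6]
wrist_force: [-0.7, -0.4, -0.2]
finger_gap: 0.0406
time: 14.42
ee_pos: [0.4166, -0.2195, 0.0477]
eef_rot: [-90.0, -0.0, 177.6]
wrist_force: [-0.3, 0.4, -1.1]
finger_gap: 0.041
now [ 0.4166 -0.2195  0.0478] [-90.   -0.  177.6] gap 0.041 F [ 0.5  0.7 -0.2] t 14.47
shift [-0.4 -1.2  0.5] turn [-0.    0.01  0.  ]
```

View pics/c7.png

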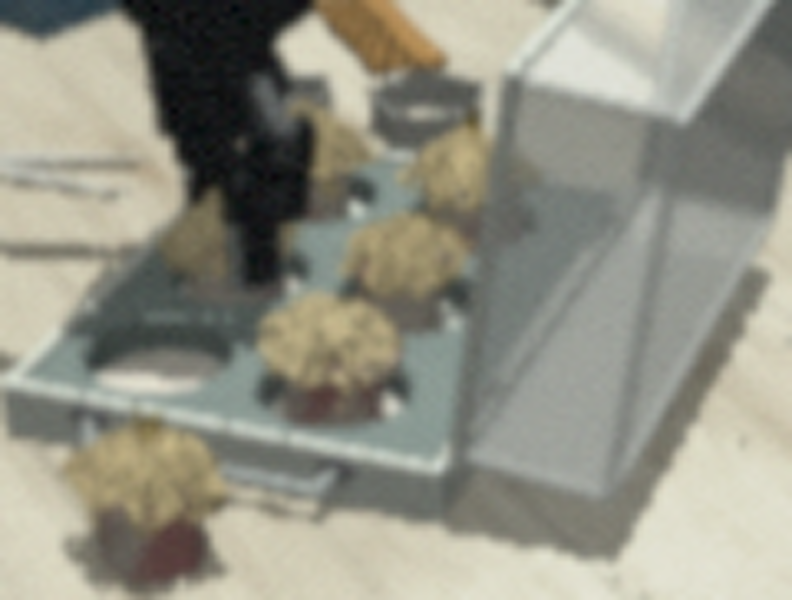

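```bash
python3 -m pendant '0 0 0 0 0 0 0.2;0 0 0 0 0 0 -0.2;0 0 0 0 0 0 -0.6;0 0 0 0 0 0 -1;0 0 0 0 0 0 -1';  python3 -m pendant '0 0 0 0 0 0 -1;0 -20 0 0 0 0 -1;0 -55 0 0 0 0 -1;0 -90 0 0 0 0 -1;0 -100 0 0 0 0 -1';python3 - <<'E'
from look import *
go((.319,-.364,.14),-48)
S=cams.get_image("scene")
cv2.imwrite("pics/c8.png",cv2.resize(S["img"][150:250,250:370],None,fx=6.6,fy=6,interpolation=2))
for r in nets.tip_of("pot_a",S)[:4]: print("tip",r["uv"],r["score"],atz(S,r["uv"],0))
E
```

```text
time: 14.88
ee_pos: [0.4167, -0.2196, 0.0481]
eef_rot: [-90.0, 0.0, 177.6]
wrist_force: [0.4, -0.1, -0.5]
finger_gap: 0.0843
time: 15.3
ee_pos: [0.419, -0.2212, 0.1539]
eef_rot: [-89.7, 0.5, 177.6]
wrist_force: [1.7, -0.6, 0.9]
finger_gap: 0.0859
now [ 0.419  -0.2212  0.1539] [-89.7   0.5 177.6] gap 0.0859 F [ 1.7 -0.6  0.9] t 15.3
shift [ 94.   13.9 146.8] turn [-0.009 -0.775 -0.006]
tip [299.9, 219.9] 0.92 [ 0.41328525 -0.31421905  0.        ]
tip [283.7, 199.3] 0.84 [ 0.41619335 -0.20395     0.        ]
tip [273.0, 241.4] 0.57 [ 0.32002278 -0.36277129  0.        ]
tip [411.0, 259.2] 0.29 [ 0.56413761 -0.56340674  0.        ]
```

View pics/c8.png

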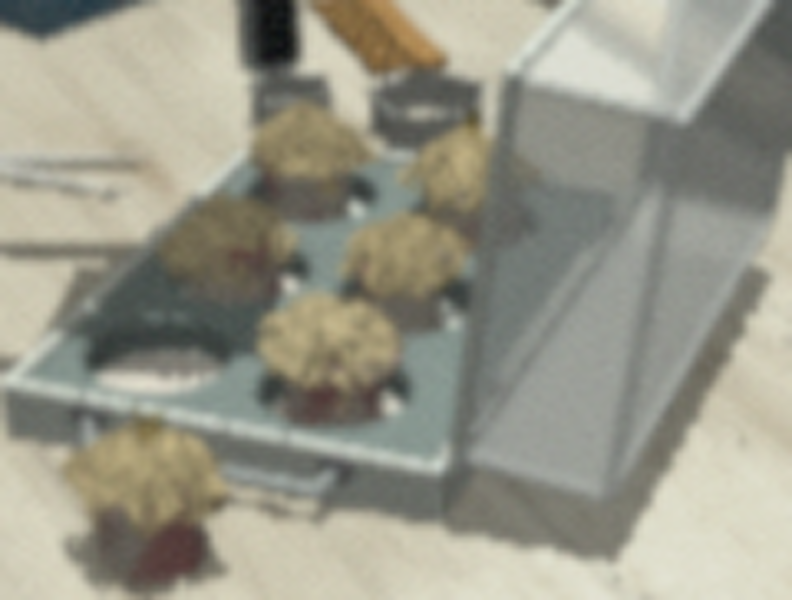

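Run:
```python
from look import *
S=cams.get_image("scene");T=cams.get_image("top")
g=atz(S,(273.5,247.2),0); h=g[:2]-S["eye"][:2]; h/=np.linalg.norm(h); c=g[:2]+h*.022; print(c, c+.0055*np.array([-.743,-.669]))
for r in nets.cut_out("pot_a",T)[:4]:
    v,u=np.nonzero(r["region"]); print(r["box"],r["score"],atz(T,(u.mean(),v.mean()),.045))
go((.319,-.364,.14),-48)
```

```text
[ 0.32021551 -0.36218215] [ 0.31612901 -0.36586165]
[286.8, 212.2, 20.9, 21.7] 0.94 [ 0.41057624 -0.3231973   0.045     ]
[242.6, 222.7, 22.3, 16.8] 0.81 [ 0.40424233 -0.22285201  0.045     ]
[305.4, 252.8, 24.6, 22.4] 0.81 [ 0.3177571 -0.3659519  0.045    ]
now [ 0.4157 -0.2189  0.1459] [-90.1  -0.2 177.6] gap 0.0855 F [-0.1  0.4 -0.3] t 15.55
shift [ 90.4   5.9 149.1] turn [ 0.003 -0.775  0.002]
```

```bash
python3 -m pendant '18 0 30 0 -0.12 0 -1;37 0 60 0 -0.24 0 -1;55 0 90 0 -0.36 0 -1;74 0 120 0 -0.48 0 -1;92 0 150 0 -0.6 0 -1'; python3 -m pendant '0 0 0 0 -0.12 0 -1;0 0 0 0 -0.176 0 -1;0 0 0 0 -0.176 0 -1;0 0 0 0 -0.176 0 -1'
python3 - <<'E'
from look import *
go((.3175,-.365,.041),-48)
E
```

```text
time: 15.97
ee_pos: [0.3189, -0.3621, 0.1452]
eef_rot: [-90.3, -0.0, -150.1]
wrist_force: [0.8, -0.4, -0.0]
finger_gap: 0.0852
time: 16.3
ee_pos: [0.3199, -0.3615, 0.1457]
eef_rot: [-90.2, 0.0, -140.5]
wrist_force: [0.4, -1.3, 0.3]
finger_gap: 0.0856
now [ 0.3199 -0.3615  0.1457] [ -90.2    0.  -140.5] gap 0.0856 F [ 0.4 -1.3  0.3] t 16.3
shift [  4.1 104.7   1.6] turn [ 0.004 -0.043 -0.   ]
```

```bash
python3 -m pendant '2 10 1 0 -0.043 0 -1;3 40 1 0 -0.043 0 -1;3 65 1 0 -0.043 0 -1;3 65 1 0 -0.043 0 -1;3 65 1 0 -0.043 0 -1'; python3 -m pendant '0 0 0 0 0 0 -1;0 0 0 0 0 0 -1;0 0 0 0 0 0 -1'
python3 - <<'E'
from look import *
go((.3175,-.365,.041),-48)
E
```

```text
time: 16.72
ee_pos: [0.3184, -0.3632, 0.0809]
eef_rot: [-90.3, 0.0, -137.9]
wrist_force: [-0.6, 0.1, 0.0]
finger_gap: 0.0855
time: 16.97
ee_pos: [0.3199, -0.366, 0.0848]
eef_rot: [-89.8, -0.0, -137.9]
wrist_force: [0.1, -0.1, 0.4]
finger_gap: 0.0854
now [ 0.3199 -0.366   0.0848] [ -89.8   -0.  -137.9] gap 0.0854 F [ 0.1 -0.1  0.4] t 16.97
shift [ 1.1 43.8 -2.5] turn [-0.004  0.002  0.001]
```

```bash
python3 -m pendant '1 15 -2 0 0 0 -1;1 30 -2 0 0 0 -1;1 43 -2 0 0 0 -1;1 43 -2 0 0 0 -1;1 43 -2 0 0 0 -1'; python3 -m pendant '0 0 0 0 0 0 -1;0 0 0 0 0 0 0.1;0 0 0 0 0 0 0.3;0 0 0 0 0 0 1;0 0 0 0 0 0 1'; python3 -m pendant '0 0 0 0 0 0 1;0 0 0 0 0 0 1'
python3 - <<'E'
from look import *
go((.3175,-.365,.041),-48)
S=cams.get_image("scene")
cv2.imwrite("pics/d1.png",cv2.resize(S["img"][170:290,220:360],None,fx=5.6,fy=5,interpolation=2))
E
```

```text
time: 17.38
ee_pos: [0.317, -0.3643, 0.0403]
eef_rot: [-90.0, -0.0, -137.9]
wrist_force: [-0.4, -0.4, -0.2]
finger_gap: 0.0852
time: 17.8
ee_pos: [0.3175, -0.3648, 0.041]
eef_rot: [-89.9, -0.0, -137.9]
wrist_force: [-0.5, 0.4, 2.4]
finger_gap: 0.0434
time: 17.97
ee_pos: [0.3175, -0.3648, 0.041]
eef_rot: [-89.9, -0.0, -137.9]
wrist_force: [0.9, 0.2, 5.4]
finger_gap: 0.0433
now [ 0.3175 -0.3648  0.041 ] [ -89.9   -0.  -137.9] gap 0.0433 F [0.9 0.2 5.4] t 17.97
shift [ 0.1 -0.   0.1] turn [-0.002  0.002  0.   ]
```

View pics/d1.png

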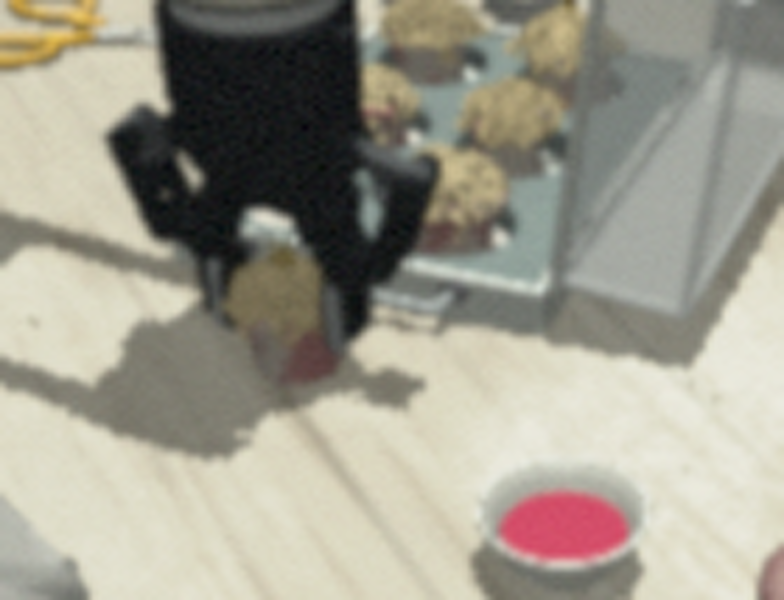

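```bash
python3 -m pendant '0 -15 0 0 0 0 1;0 -40 0 0 0 0 1;0 -70 0 0 0 0 1;0 -95 0 0 0 0 1;0 -95 0 0 0.08 0 1'
python3 - <<'E'
from look import *
go((.362,-.2695,.125),-93)
E
```

```text
time: 18.43
ee_pos: [0.3186, -0.3668, 0.1405]
eef_rot: [-89.4, -0.0, -142.5]
wrist_force: [1.0, -1.2, 0.3]
finger_gap: 0.0434
now [ 0.3186 -0.3668  0.1405] [ -89.4   -0.  -142.5] gap 0.0434 F [ 1.  -1.2  0.3] t 18.43
shift [-93.6  14.9 -51. ] turn [-0.01   0.706 -0.003]
```

```bash
python3 -m pendant '-25 0 -14 0 0.12 0 1;-50 0 -28 0 0.24 0 1;-75 0 -40 0 0.36 0 1;-93 4 -50 0 0.48 0 1;-93 8 -50 0 0.6 0 1'; python3 -m pendant '0 0 0 0 0.1 0 1;0 0 0 0 0.1 0 1;0 0 0 0 0.1 0 1;0 0 0 0 0.1 0 1;0 0 0 0 0.1 0 1'
python3 - <<'E'
from look import *
S=cams.get_image("scene");T=cams.get_image("top")
go((.362,-.2695,.068),-93)
o=observe()["ee_pos"]
p=S
print("foot",proj(p,o-[0,0,.041]),"pocket",proj(p,(.362,-.2695,.024)))
for r in nets.tip_of("pot_a",p)[:4]: print("tip",r["uv"],r["score"])
cv2.imwrite("pics/d2.png",cv2.resize(S["img"][130:250,240:380],None,fx=5.6,fy=4.9,interpolation=2))
E
```

```text
time: 18.85
ee_pos: [0.361, -0.2646, 0.1262]
eef_rot: [-90.1, 0.0, -177.0]
wrist_force: [-0.4, -0.6, -1.8]
finger_gap: 0.0436
time: 19.27
ee_pos: [0.3601, -0.2682, 0.1268]
eef_rot: [-90.0, -0.0, 177.5]
wrist_force: [-0.1, -0.3, -0.3]
finger_gap: 0.0431
now [ 0.3601 -0.2682  0.1269] [-90.    0.  177.4] gap 0.0432 F [ 0.6 -1.1 -0.9] t 19.37
shift [-1.9 58.9  1.2] turn [-0.     0.008 -0.   ]
foot [271.32693849 187.77328724] pocket [273.91566599 208.76273339]
tip [272.6, 188.7] 0.56
tip [284.0, 200.9] 0.54
tip [300.8, 208.7] 0.51
```

View pics/d2.png

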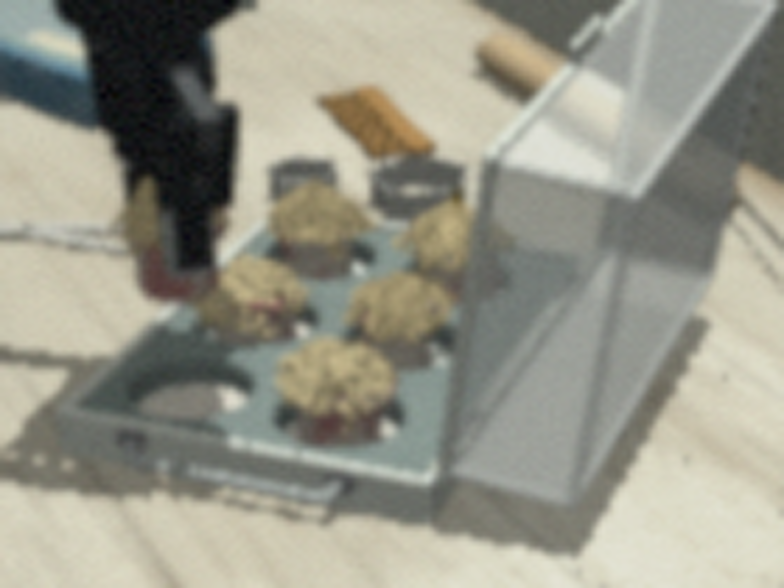

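```bash
python3 -m pendant '-2 15 1 0 0 0 1;-2 35 1 0 0 0 1;-2 50 1 0 0 0 1;-2 57 1 0 0 0 1;-2 57 1 0 0 0 1'; python3 -m pendant '0 0 0 0 0 0 1;0 0 0 0 0 0 1;0 0 0 0 0 0 1'
python3 - <<'E'
from look import *
S=cams.get_image("scene")
go((.362,-.2695,.049),-93)
cv2.imwrite("pics/d3.png",cv2.resize(S["img"][150:250,250:370],None,fx=6.6,fy=6,interpolation=2))
E
```

```text
time: 19.83
ee_pos: [0.361, -0.2681, 0.0679]
eef_rot: [-90.2, -0.2, 177.4]
wrist_force: [0.4, -0.5, -0.7]
finger_gap: 0.0434
time: 20.08
ee_pos: [0.3629, -0.2697, 0.0712]
eef_rot: [-89.9, 0.1, 177.4]
wrist_force: [0.5, 0.5, -1.4]
finger_gap: 0.0435
now [ 0.3628 -0.2696  0.0711] [-8.990e+01  1.000e-01  1.774e+02] gap 0.0433 F [-0.2 -0.5 -0.7] t 20.13
shift [ 0.9 22.1 -0.1] turn [-0.002  0.007 -0.002]
```

View pics/d3.png

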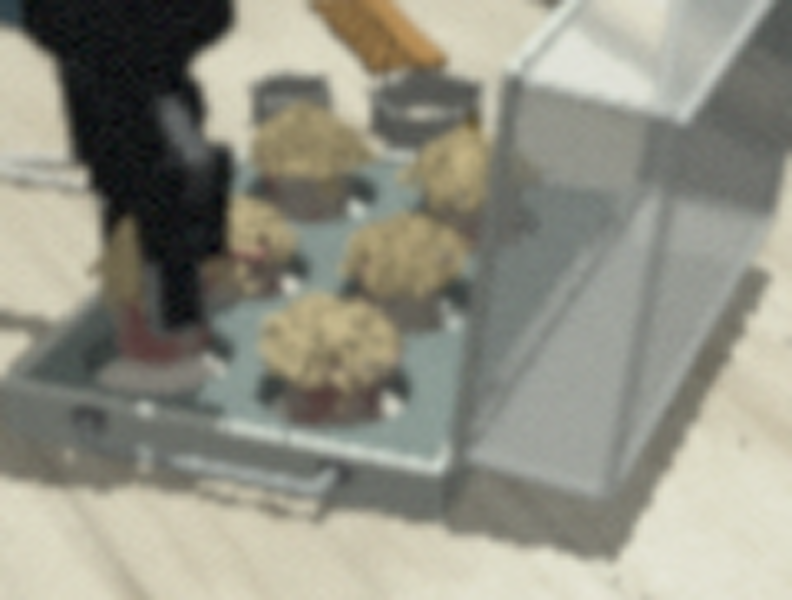

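Aligned over the pocket; lower.

```bash
python3 -m pendant '0.5 5 0 0 0 0 1;0.5 10 0 0 0 0 1;0.5 15 0 0 0 0 1;0.5 19 0 0 0 0 1;0.5 19 0 0 0 0 1'; python3 -m pendant '0 0 0 0 0 0 1;0 2 0 0 0 0 1;0 3.5 0 0 0 0 1;0 3.5 0 0 0 0 1'
python3 - <<'E'
from look import *
go((.362,-.2695,.049),-93)
E
```

```text
time: 20.55
ee_pos: [0.3609, -0.2683, 0.0494]
eef_rot: [-90.1, -0.1, 177.4]
wrist_force: [-0.2, -0.6, -0.8]
finger_gap: 0.0432
time: 20.88
ee_pos: [0.3616, -0.2689, 0.0472]
eef_rot: [-90.0, -0.0, 177.4]
wrist_force: [-0.4, -0.1, -1.2]
finger_gap: 0.0431
now [ 0.3616 -0.2689  0.0472] [-90.   -0.  177.4] gap 0.0431 F [-0.4 -0.1 -1.2] t 20.88
shift [-0.4 -1.8  0.6] turn [0.    0.007 0.   ]
```

```bash
python3 -m pendant '0 0 0 0 0 0 0.2;0 0 0 0 0 0 -0.2;0 0 0 0 0 0 -0.6;0 0 0 0 0 0 -1;0 0 0 0 0 0 -1';  python3 -m pendant '0 0 0 0 0 0 -1;0 -20 0 0 0 0 -1;0 -55 0 0 0 0 -1;0 -90 0 0 0 0 -1;0 -120 0 0 0 0 -1';python3 - <<'E'
from look import *
go((.319,-.364,.14),-48)
S=cams.get_image("scene");T=cams.get_image("top")
cv2.imwrite("pics/d4.png",cv2.resize(S["img"][110:250,250:390],None,fx=5.4,fy=4.2,interpolation=2))
cv2.imwrite("pics/d5.png",cv2.resize(T["img"][90:290,180:380],None,fx=4,fy=3,interpolation=2))
E
```

```text
time: 21.3
ee_pos: [0.3618, -0.2691, 0.0476]
eef_rot: [-90.0, 0.0, 177.4]
wrist_force: [-0.2, -0.8, 0.5]
finger_gap: 0.084
time: 21.72
ee_pos: [0.3617, -0.269, 0.1694]
eef_rot: [-90.0, 0.0, 177.4]
wrist_force: [-0.3, -0.4, 0.1]
finger_gap: 0.0853
now [ 0.3617 -0.269   0.1694] [-90.    0.  177.4] gap 0.0853 F [-0.3 -0.4  0.1] t 21.72
shift [38.5 29.5 96.8] turn [-0.001 -0.778 -0.   ]
```

View pics/d4.png

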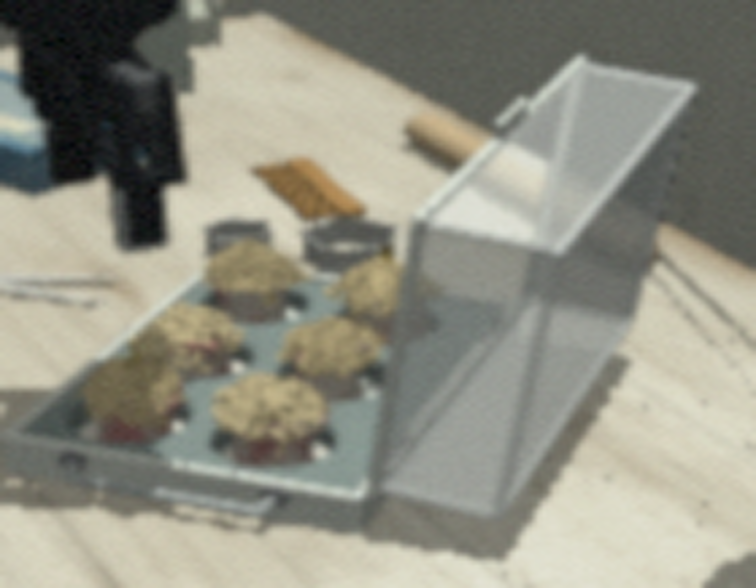

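View pics/d5.png

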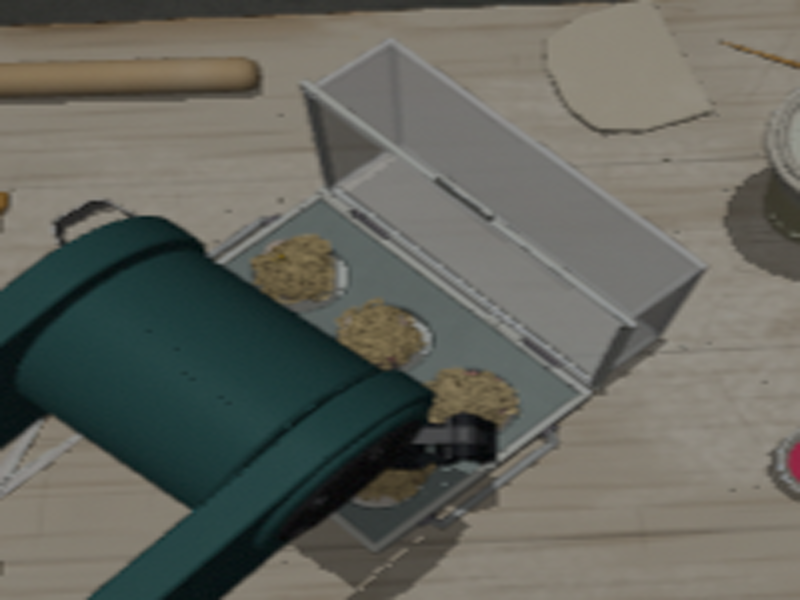

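Run:
```python
from look import *
print(observe()["joints"].round(1))
c=np.array([.4466,-.253]);x=np.array([.669,-.743]);y=np.array([.743,.669])
for a,b,z in((-.044,-.05,.29),(.205,0,.29)): print(*(c+a*x+b*y)); go((*(c+a*x+b*y),z),-138)
S=cams.get_image("scene");T=cams.get_image("top")
for p in(S,T):
  for r in nets.tip_of("lid_edge",p)[:2]: print(r["uv"],r["score"])
  for th in (1.6,1.66,1.72):
    X=.0895-.179*np.cos(th)+.062*np.sin(th); Z=.028+.179*np.sin(th)+.062*np.cos(th); print(th,X,Z,proj(p,(*(c+X*x),Z)))
```

```text
[-43.8  -6.2  98.6  -0.   86.8  48.7]
0.38001399999999996 -0.253758
now [ 0.3643 -0.2714  0.174 ] [-89.5   0.6 177.4] gap 0.0857 F [-0.3 -1.  -0. ] t 21.82
shift [ -16.  -116.   -17.4] turn [-0.004  0.793 -0.013]
0.583745 -0.405315
now [ 0.3643 -0.2714  0.174 ] [-89.5   0.6 177.4] gap 0.0857 F [-0.3 -1.  -0. ] t 21.82
shift [-226.4 -112.7  124.9] turn [-0.004  0.793 -0.013]
[370.0, 150.2] 0.88
[335.5, 203.3] 0.71
1.6 0.156700277880504 0.2051133045617495 [362.33655568 142.40272135]
1.66 0.16719977700645144 0.2007649983449996 [366.70885869 144.78796355]
1.72 0.1774196408408656 0.19579492469801701 [370.94872158 147.412504  ]
[316.0, 140.1] 0.91
[300.3, 227.4] 0.73
1.6 0.156700277880504 0.2051133045617495 [311.94300841 142.06057984]
1.66 0.16719977700645144 0.2007649983449996 [315.66907246 139.31045657]
1.72 0.1774196408408656 0.19579492469801701 [319.24510277 136.80260631]
```

```bash
python3 -m pendant '0 -40 0 0 0.12 0 -0.5;0 -80 0 0 0.24 0 0;0 -120 0 0 0.36 0 1;0 -125 0 0 0.48 0 1;0 -125 0 0 0.6 0 1'; python3 -m pendant '0 0 0 0 0.1 0 1;0 0 0 0 0.19 0 1;0 0 0 0 0.19 0 1';python3 - <<'E'
from look import *
go((.5837,-.4053,.29),-138)
E
```

```text
time: 22.43
ee_pos: [0.3624, -0.2697, 0.2947]
eef_rot: [-90.0, 0.3, 142.7]
wrist_force: [0.1, -0.9, 0.2]
finger_gap: 0.0255
time: 22.68
ee_pos: [0.3613, -0.2686, 0.2902]
eef_rot: [-90.0, -0.2, 132.1]
wrist_force: [-0.5, 0.1, 0.1]
finger_gap: 0.0001
now [ 0.3613 -0.2686  0.2902] [-90.   -0.2 132.1] gap 0.0001 F [-0.5  0.1  0.1] t 22.68
shift [-250.5   -0.8  -73.5] turn [-0.     0.001  0.004]
```

```bash
python3 -m pendant '-30 0 -9 0 0 0 1;-65 0 -19 0 0 0 1;-100 0 -29 0 0 0 1;-135 0 -39 0 0 0 1;-170 0 -50 0 0 0 1'; python3 -m pendant '-30 0 -9 0 0 0 1;-60 0 -18 0 0 0 1;-82 0 -24 0 0 0 1;-82 0 -24 0 0 0 1;-82 0 -24 0 0 0 1';python3 - <<'E'
from look import *
go((.5837,-.4053,.20),-138)
S=cams.get_image("scene");T=cams.get_image("top")
cv2.imwrite("pics/e1.png",cv2.resize(S["img"][60:260,260:460],None,fx=4,fy=3,interpolation=2))
cv2.imwrite("pics/e2.png",cv2.resize(T["img"][60:260,180:420],None,fx=3.3,fy=3,interpolation=2))
E
```

```text
time: 23.1
ee_pos: [0.5138, -0.362, 0.2902]
eef_rot: [-90.0, -0.2, 132.3]
wrist_force: [-0.2, -1.0, 0.5]
finger_gap: 0.0
time: 23.52
ee_pos: [0.5859, -0.4063, 0.288]
eef_rot: [-89.9, -0.4, 132.3]
wrist_force: [0.4, -0.0, 0.1]
finger_gap: 0.0001
now [ 0.5859 -0.4063  0.288 ] [-89.9  -0.4 132.3] gap 0.0001 F [ 0.4 -0.   0.1] t 23.52
shift [ 1.6 88.   0.9] turn [-0.001  0.005  0.007]
```

View pics/e1.png

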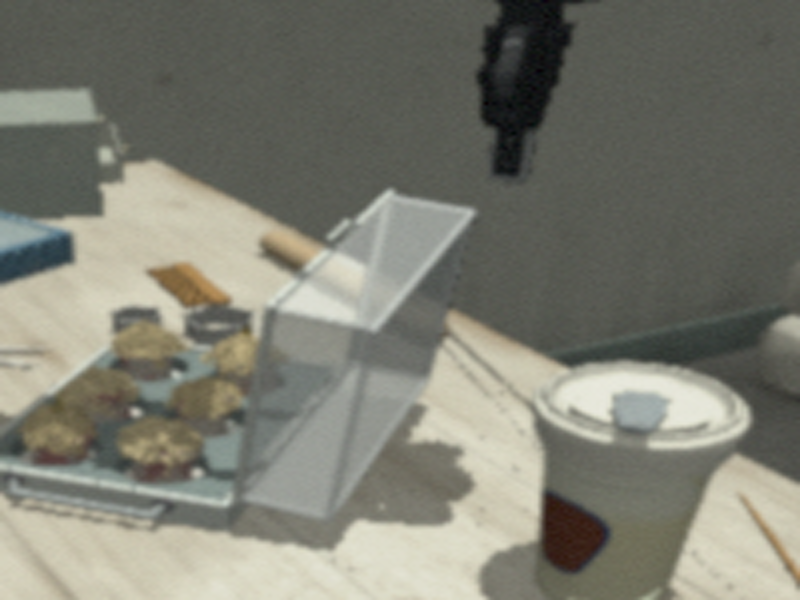

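View pics/e2.png

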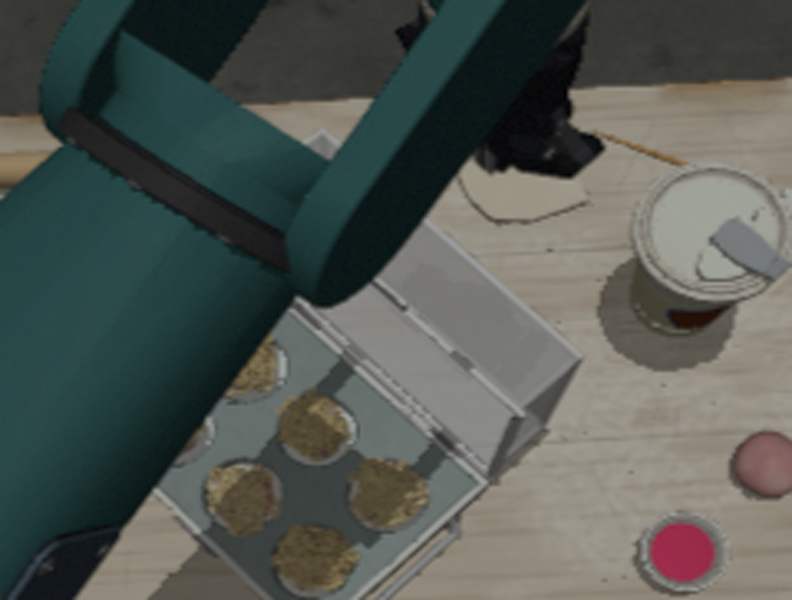

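```bash
python3 -m pendant '0 25 0 0 0 0 1;0 50 0 0 0 0 1;0 75 0 0 0 0 1;0 86 0 0 0 0 1;0 86 0 0 0 0 1'; python3 -m pendant '10 0 0 0 0 0 1;20 0 0 0 0 0 1;30 0 0 0 0 0 1;40 0 0 0 0 0 1;50 0 0 0 0 0 1';python3 - <<'E'
from look import *
go((.5837,-.4053,.20),-138)
c=np.array([.4466,-.253]);x=np.array([.669,-.743]); print("carrier x",(observe()["ee_pos"][:2]-c)@x)
S=cams.get_image("scene")
cv2.imwrite("pics/e3.png",cv2.resize(S["img"][60:260,260:460],None,fx=4,fy=3,interpolation=2))
E
```

```text
time: 24.03
ee_pos: [0.5836, -0.4046, 0.2029]
eef_rot: [-89.9, -0.4, 132.2]
wrist_force: [-0.6, 0.7, 0.0]
finger_gap: 0.0001
time: 24.45
ee_pos: [0.5533, -0.3702, 0.2114]
eef_rot: [-90.1, 0.6, 132.2]
wrist_force: [3.0, -2.2, 2.2]
finger_gap: 0.0
now [ 0.5533 -0.3702  0.2114] [-90.1   0.6 132.2] gap 0.0 F [ 3.  -2.2  2.2] t 24.45
shift [-46.3  11.9   1. ] turn [ 0.001  0.003 -0.011]
carrier x 0.15847316449808269
```

View pics/e3.png

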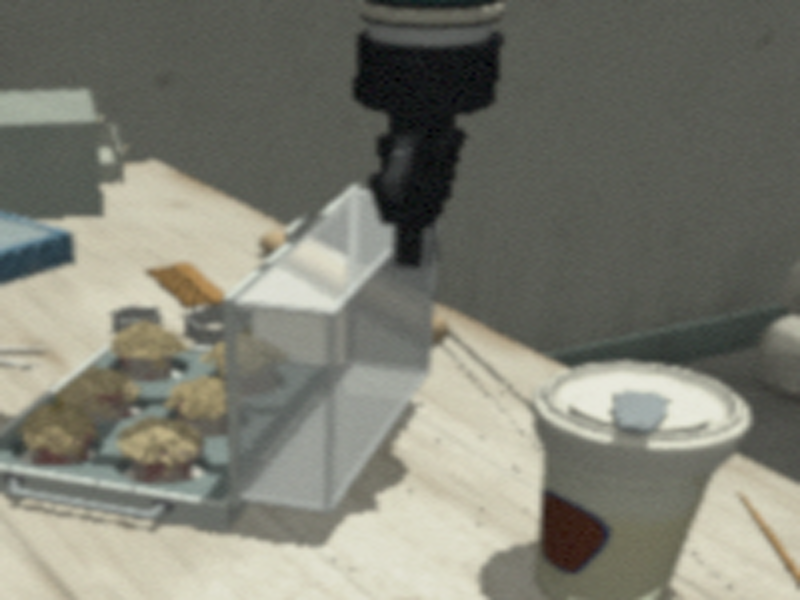

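```bash
python3 -m pendant '17 -5 0 0 0 0 1;34 -8 0 0 0 0 1;50 -9 0 0 0 0 1;67 -9 0 0 0 0 1;83 -8 0 0 0 0 1';python3 - <<'E'
from look import *
c=np.array([.4466,-.253]);x=np.array([.669,-.743]);o=observe();print("carrier x",(o["ee_pos"][:2]-c)@x)
S=cams.get_image("scene")
cv2.imwrite("pics/e4.png",cv2.resize(S["img"][60:260,240:440],None,fx=4,fy=3,interpolation=2))
E
```

```text
time: 24.92
ee_pos: [0.4971, -0.3077, 0.2177]
eef_rot: [-90.1, 0.4, 132.2]
wrist_force: [2.4, -0.8, -0.4]
finger_gap: -0.0
carrier x 0.07439674461184684
```

View pics/e4.png

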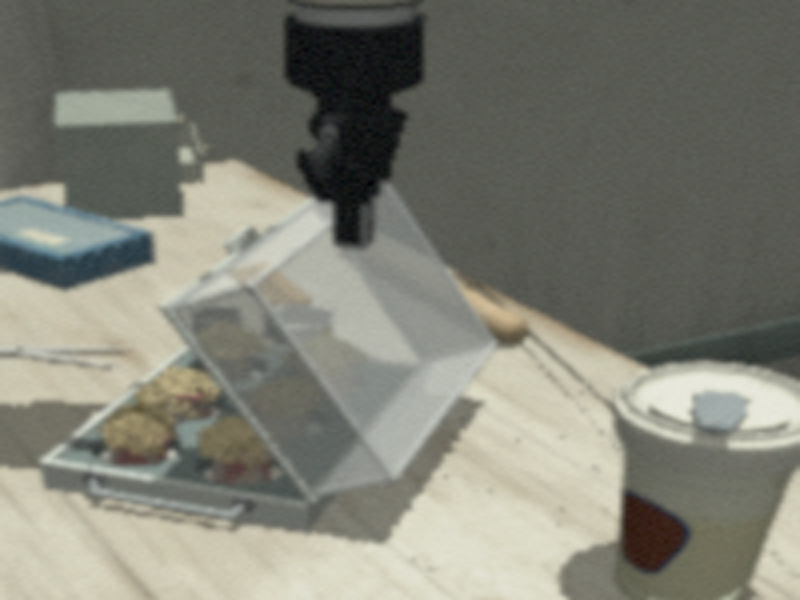

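```bash
python3 -m pendant '16 3 0 0 0 0 1;31 9 0 0 0 0 1;46 16 0 0 0 0 1;60 24 0 0 0 0 1;73 34 0 0 0 0 1';python3 - <<'E'
from look import *
c=np.array([.4466,-.253]);x=np.array([.669,-.743]);o=observe();print("carrier x",(o["ee_pos"][:2]-c)@x)
S=cams.get_image("scene")
cv2.imwrite("pics/e5.png",cv2.resize(S["img"][60:260,240:440],None,fx=4,fy=3,interpolation=2))
E
```

```text
time: 25.38
ee_pos: [0.4482, -0.2539, 0.1835]
eef_rot: [-90.1, 0.3, 132.2]
wrist_force: [0.6, -0.7, 2.6]
finger_gap: -0.0002
carrier x 0.0016913274735693572
```

View pics/e5.png

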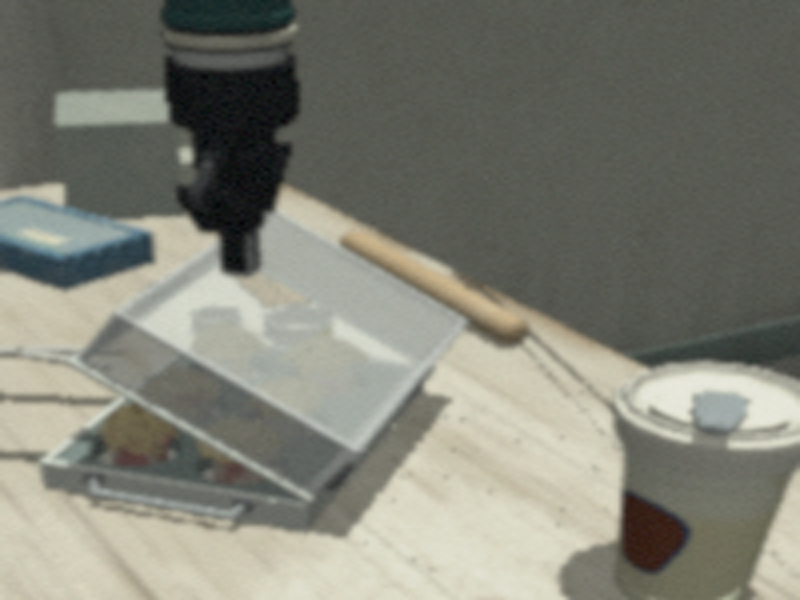

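```bash
python3 -m pendant '14 12 0 0 0 0 1;24 24 0 0 0 0 1;33 36 0 0 0 0 1;40 48 0 0 0 0 1;44 56 0 0 0 0 1';python3 - <<'E'
from look import *
c=np.array([.4466,-.253]);x=np.array([.669,-.743]);o=observe();print("carrier x",(o["ee_pos"][:2]-c)@x)
S=cams.get_image("scene")
cv2.imwrite("pics/e6.png",cv2.resize(S["img"][60:260,240:440],None,fx=4,fy=3,interpolation=2))
E
```

```text
time: 25.85
ee_pos: [0.4179, -0.2207, 0.1248]
eef_rot: [-90.0, 0.0, 132.2]
wrist_force: [-1.2, 0.6, 2.0]
finger_gap: -0.0002
carrier x -0.04324827433484597
```

View pics/e6.png

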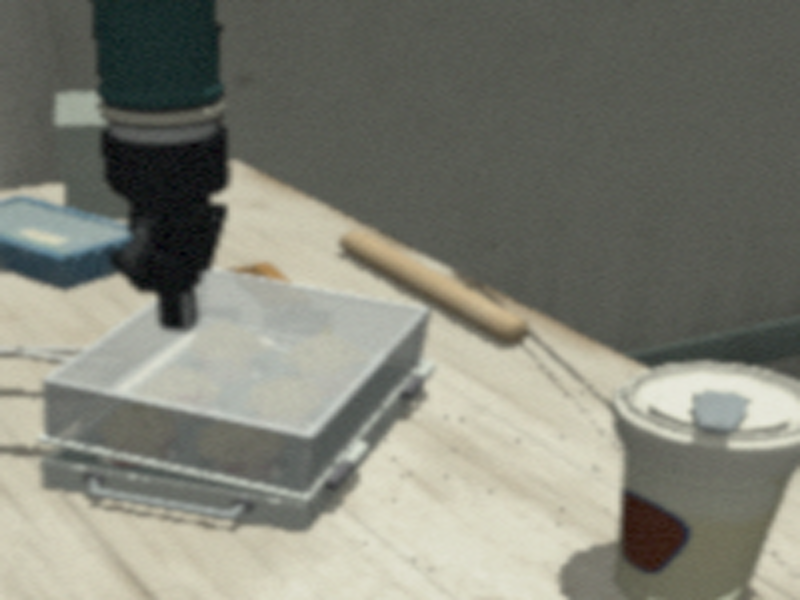

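```bash
python3 -m pendant '1 2 0 0 0 0 1;2 4 0 0 0 0 1;2 6 0 0 0 0 1;2 8 0 0 0 0 1'; python3 -m pendant '0 2 0 0 0 0 1;0 2 0 0 0 0 1'; python3 -m pendant '0 2 0 0 0 0 1;0 2 0 0 0 0 1'
```

```text
time: 26.23
ee_pos: [0.4171, -0.2198, 0.1171]
eef_rot: [-90.0, 0.1, 132.1]
wrist_force: [-1.1, 0.4, 1.1]
finger_gap: -0.0001
time: 26.4
ee_pos: [0.4168, -0.2195, 0.1141]
eef_rot: [-90.0, 0.0, 132.2]
wrist_force: [0.4, -0.3, 0.2]
finger_gap: 0.0002
time: 26.57
ee_pos: [0.4166, -0.2194, 0.1121]
eef_rot: [-90.0, 0.0, 132.2]
wrist_force: [-0.4, -0.5, -0.6]
finger_gap: -0.0001
```

```bash
python3 -m pendant '0 2 0 0 0 0 1;0 2 0 0 0 0 1'; python3 -m pendant '0 2 0 0 0 0 1;0 2 0 0 0 0 1'
python3 - <<'E'
from look import *
S=cams.get_image("scene")
cv2.imwrite("pics/e7.png",cv2.resize(S["img"][130:230,240:360],None,fx=6.6,fy=6,interpolation=2))
E
```

```text
time: 26.73
ee_pos: [0.4167, -0.2194, 0.112]
eef_rot: [-90.0, 0.0, 132.2]
wrist_force: [-3.7, 2.4, 9.2]
finger_gap: -0.0002
time: 26.9
ee_pos: [0.4167, -0.2195, 0.1119]
eef_rot: [-90.0, 0.1, 132.2]
wrist_force: [-6.4, 4.9, 16.7]
finger_gap: -0.0003
```

View pics/e7.png

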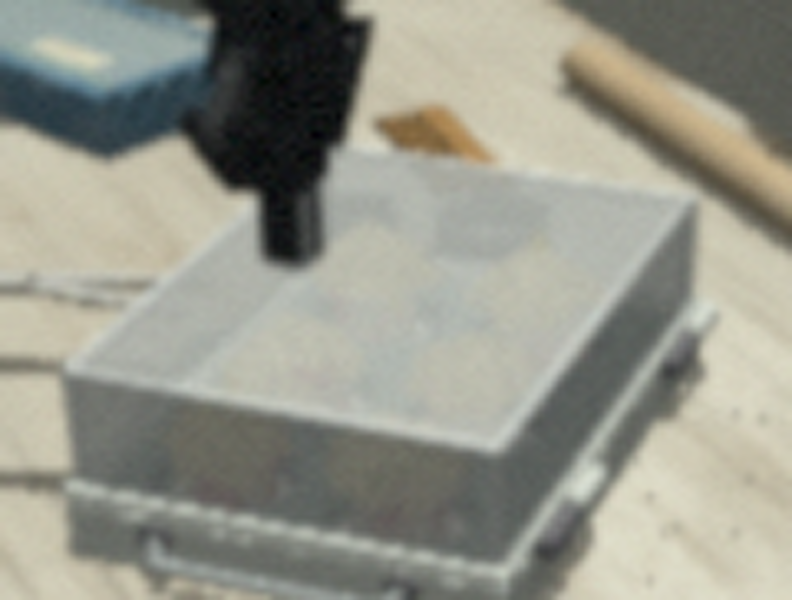

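```bash
python3 -m pendant '0 -5 0 0 0 0 1;0 -15 0 0 0 0 1;0 -45 0 0 0 0 1;0 -80 0 0 0 0 1;0 -110 0 0 0 0 1'; python3 -m pendant '0 -20 0 0 0 0 1;60 -20 0 0 0 0 1;100 -20 0 0 0 0 1;140 -20 0 0 0 0 1;140 -20 0 0 0 0 1'; python3 -m pendant '0 0 0 0 0 0 1;0 0 0 0 0 0 1;0 0 0 0 0 0 1'
python3 - <<'E'
from look import *
S=cams.get_image("scene");T=cams.get_image("top")
cv2.imwrite("pics/f1.png",cv2.resize(S["img"][130:290,230:430],None,fx=4,fy=3.7,interpolation=2))
cv2.imwrite("pics/f2.png",cv2.resize(cv2.convertScaleAbs(T["img"][130:290,190:430],alpha=1.5),None,fx=3.3,fy=3.7,interpolation=2))
c=np.array([.4466,-.253]);x=np.array([.669,-.743])
for p in(S,T):
  print("shut lid_edge pred",proj(p,(*(c-.0895*x),.09)))
  for r in nets.tip_of("lid_edge",p)[:2]: print(r["uv"],r["score"])
  for n in("red_dye_cup","dough_lump","shaker_cup"):
    for r in nets.tip_of(n,p)[:1]: print(n,r["uv"],r["score"],atz(p,r["uv"],0))
E
```

```text
time: 27.37
ee_pos: [0.4164, -0.2193, 0.22]
eef_rot: [-90.0, 0.0, 132.2]
wrist_force: [-0.1, -1.0, 0.3]
finger_gap: -0.0002
time: 27.78
ee_pos: [0.32, -0.1129, 0.2385]
eef_rot: [-90.0, -0.1, 132.2]
wrist_force: [0.5, 0.2, 0.3]
finger_gap: -0.0001
time: 28.03
ee_pos: [0.3232, -0.1161, 0.2386]
eef_rot: [-90.0, 0.1, 132.2]
wrist_force: [0.8, -0.4, 0.3]
finger_gap: -0.0002
shut lid_edge pred [269.0858199 170.3222541]
[297.8, 216.2] 0.67
[271.2, 171.4] 0.63
red_dye_cup [319.3, 282.7] 0.62 [ 0.35302156 -0.53121303  0.        ]
dough_lump [368.4, 294.6] 0.93 [ 0.42270018 -0.60455776  0.        ]
shaker_cup [410.2, 255.9] 0.78 [ 0.56977398 -0.55407744  0.        ]
shut lid_edge pred [234.16372052 235.24841143]
[234.7, 236.8] 0.78
[294.5, 187.1] 0.55
red_dye_cup [386.0, 244.7] 0.75 [ 0.35436721 -0.53437801  0.        ]
dough_lump [408.3, 212.4] 0.55 [ 0.43040741 -0.59648261  0.        ]
shaker_cup [385.5, 160.6] 0.65 [ 0.56640533 -0.55240141  0.        ]
```

View pics/f1.png

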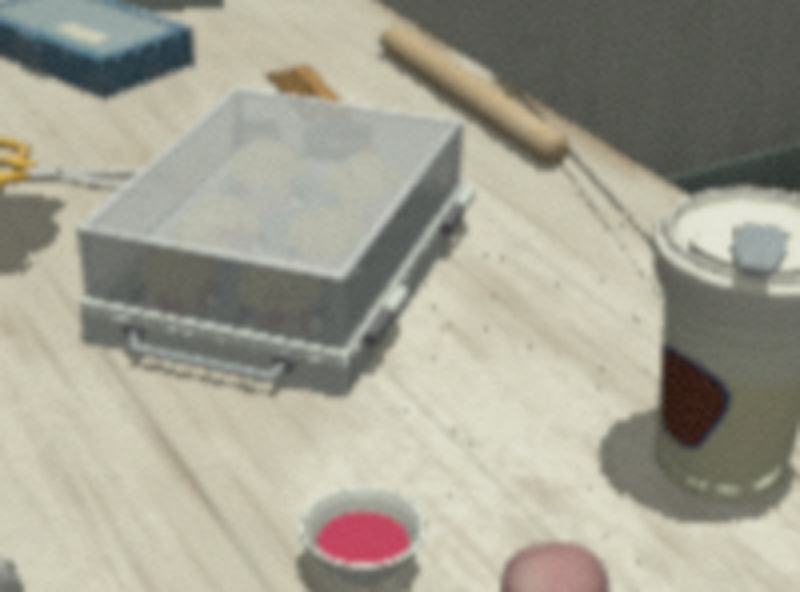

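View pics/f2.png

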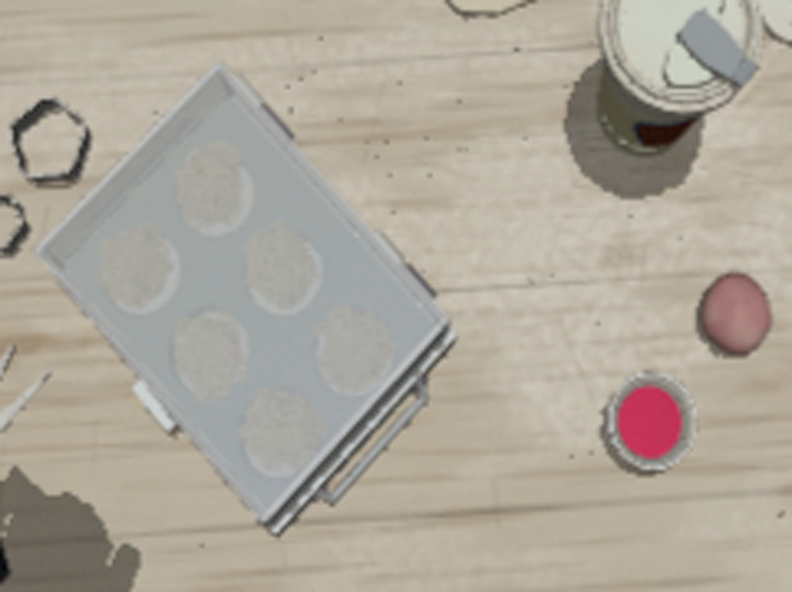

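Run:
```python
from look import *
print(order.hand_in())
```

```text
the job is handed in; nothing more can be done
None
```

The three loose pots are packed, one in each empty pocket, and the lid is shut. I handed the job in at about 28 s; the hand-in gave no verdict.

- **Pots:** I gripped each pot at the waist and released it with its foot about 1 mm above the pocket floor. The last pictures, through the lid, show all six pots upright and centred in their pockets. I judged seating depth from the height at release, with no direct look at the feet.
- **Lid:** I pushed it over from behind with closed fingers, at about 1 rad/s. It came to a hard stop with the fingertips at the shut height of 90 mm. The lid edge then showed within about 2 px of where a shut lid should be, in both cameras.
- **Surroundings:** the dye cup, dough lump and shaker cup look unmoved. The networks put the dye cup about 1 cm from their first reading (within their scatter), but its pixel position in the top picture is the same as at the start. The arm was clear of everything at hand-in.
- **Odd reading:** the second pot gripped at 41 mm, below the stated 43 mm minimum waist. I opened, re-gripped a little lower, got the same reading, and it held.

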